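# Roller check for a pump head

### The job

Check the rollers from the pump head: push each one so that it rolls along the grey plate, without being lifted, until it lies square against the notched stop rail at the far end. Once all of them lie there, draw the tailstock of the bench centres back, lift the drive roller (the one with stepped, thinner ends) from the stop into the two V saddles, and slide the tailstock up until it clamps the roller against the headstock. The plain rollers stay at the stop (push back any that gets knocked away), and the things lying about stay where they are.

Things in the scene. Friction and masses are not known exactly. Their poses are not given: they have to be found in the camera images.
- plate: grey level running plate fixed to the bench, 214 mm (own x) by 310 mm (own y); origin at its middle on the bench (z = 0), own x points away from the robot, the rolling direction. Running surface 6 mm above the bench, x = -104 to +90 mm, with a lip (top 15 mm above the bench) outside it along the near edge and, at y = +-149..155 mm, the sides. Each roller starts opposite one notch of the rail; which varies
- stop (a point): middle of the front face of the stop rail on the running surface: plate's own x = +90, y = 0 mm, 6 mm above the bench; axes as the plate's. The rail is 14 mm thick, its top 24 mm above the bench; a roller touching it has its centre at plate x = +74 mm, 22 mm above the bench. Three notches 42 mm wide, centred at y = -95, 0, +95 mm, cut down to the plate, let a finger in behind a roller
- roller_a: plain black rubber-sleeved roller, a cylinder 32 mm in diameter and 70 mm long with flat ends, 0.12 kg, lying on the plate; origin at its centre, own y along its axis. Let go, it rolls on a few cm at most. It may be absent
- roller_b: plain black rubber-sleeved roller, a cylinder 32 mm in diameter and 70 mm long with flat ends, 0.12 kg, lying on the plate; origin at its centre, own y along its axis. Let go, it rolls on a few cm at most. It may be absent
- drive_roller: drive roller, always present: a black rubber-sleeved cylinder 32 mm in diameter and 60 mm long with a coaxial steel journal (thinner end) 14 mm in diameter and 15 mm long at each end, 90 mm long in all, 0.15 kg, lying on the plate among the others; origin at its centre, own y along its axis
- centres: bench centres fixed to the bench: a bed 56 mm wide, 226 mm long, 12 mm high, along its own y; origin on the bench (z = 0) midway between its two V saddles. At own y = -76..-60 mm stands the fixed headstock, 78 mm high, with a centre point of 8 mm diameter, 60 mm above the bench, that ends at y = -49 mm; the tailstock is at the +y end
- saddle_mid (a point): point midway between the two upright steel V saddles, 60 mm above the bench, where the drive roller's centre comes to lie (it may lie up to 5 mm off along y; the journals run along the bed's y). Axes as the bed's. Saddles: 7 mm thick, middles at y = +-39.5 mm, 72 mm clear between them; the Vs open upwards, 34 mm wide at the mouth, tops 67 mm above the bench
- tailstock (a joint): sliding tailstock, m: 0 = drawn fully back (away from the headstock), 0.06 = fully forward; moves along the bed's own -y as it grows, against about 2.5 N of friction, stays where it is left. Its centre point ends at own y of the bed = 86 mm minus this value. It starts too far forward for the roller to go in; with the drive roller clamped against the headstock (roller centre at own y = -4 mm) it reads 0.045
- tail_knob (a point): upright black post on the tailstock to hold or push it by, 16 mm in diameter, 75 to 110 mm above the bench; this point lies on its axis 95 mm above the bench. The tailstock's block under it is 44 mm wide and 28 mm long
- forceps: bystander, leave it where it is: steel forceps lying behind the plate, 134 mm long, 8 mm high
- cap: bystander, leave it where it is: white ribbed screw cap, 39 mm across, 14 mm high, behind the bench centres
- clip: bystander, leave it where it is: pink spring clip, 98 mm long, 22 mm high, lying near the front edge between plate and bench centres, before the tall thermal cycler (front about 0.47 m ahead of the base, from 0.28 m left to 0.03 m right of it), which the arm must go round or well above
- petri_dish: bystander, leave it where it is: closed clear petri dish, 60 mm across, 15 mm high, at the far left

How it is judged:
On the way, in this order (a step that is already met when the one before it is completed fails the run):
1. all rollers lie at rest against the stop rail (x of roller_a in the frame of plate between 0.069 and 0.08 m and z of each of roller_a, roller_b, drive_roller in the frame of plate below 0.028 m and y of roller_a in the frame of plate between -0.14 and 0.14 m and angle between the y axis of each of roller_a, roller_b, drive_roller and the y axis of plate, either way round below 0.12 rad and linear speed of each of roller_a, roller_b, drive_roller below 0.03 m/s and x of roller_b in the frame of plate between 0.069 and 0.08 m and y of roller_b in the frame of plate between -0.14 and 0.14 m and x of drive_roller in the frame of plate between 0.069 and 0.08 m and y of drive_roller in the frame of plate between -0.14 and 0.14 m), for 0.2 s.
2. the drive roller lies in both V saddles, let go (x of drive_roller in the frame of centres between -0.004 and 0.004 m and z of drive_roller in the frame of centres between 0.056 and 0.064 m and y of drive_roller in the frame of centres between -0.008 and 0.009 m and angle between the y axis of drive_roller and the y axis of centres, either way round below 0.08 rad and linear speed of drive_roller below 0.03 m/s and contact force between drive_roller and the fingers below 0.05 N), for 0.2 s.
3. the tailstock clamps the drive roller against the headstock (x of drive_roller in the frame of centres between -0.004 and 0.004 m and z of drive_roller in the frame of centres between 0.056 and 0.064 m and y of drive_roller in the frame of centres between -0.008 and 0.009 m and angle between the y axis of drive_roller and the y axis of centres, either way round below 0.08 rad and linear speed of drive_roller below 0.03 m/s and value of joint tailstock between 0.042 and 0.048 m and y of drive_roller in the frame of centres below -0.001 m), for 0.2 s.
At the end, for the whole second after the job is handed in: every plain roller present lies on the plate at rest within 5 mm of the stop rail and within 7 degrees of parallel to it; the drive roller lies in both saddles (axis within 4 mm of its seat) and the tailstock is within 3 mm of its clamping position (all of step 3 and x of roller_a in the frame of plate between 0.069 and 0.08 m and z of each of roller_a, roller_b in the frame of plate below 0.028 m and y of roller_a in the frame of plate between -0.14 and 0.14 m and angle between the y axis of each of roller_a, roller_b and the y axis of plate, either way round below 0.12 rad and linear speed of each of roller_a, roller_b below 0.03 m/s and x of roller_b in the frame of plate between 0.069 and 0.08 m and y of roller_b in the frame of plate between -0.14 and 0.14 m); the robot touches nothing.
It fails at once if a plain roller is lifted off the plate (centre more than 26 mm above where it rolls) (z of any of roller_a, roller_b in the frame of plate above 0.048 m).
It fails at once if the drive roller is lifted off the running surface short of the stop rail (carrying it across higher up is allowed) (z of drive_roller in the frame of plate between 0.048 and 0.085 m and x of drive_roller in the frame of plate between -0.13 and 0.035 m and y of drive_roller in the frame of plate between -0.16 and 0.16 m).
It fails at once if a bystander is moved more than 3 cm (distance of any of forceps, cap, clip, petri_dish from where it was at the start of the episode above 0.03 m).
Of roller_a, roller_b only 1 to 2 are there at a start; the rules pass over those that are not, and their reading is None.
At some moment in a run one of roller_a, roller_b may be knocked a few centimetres aside while the robot is not near it.
It also fails if it takes over 208 s, if anything falls off the work surface, if the arm or the gripper's body presses on something with over 40 N, if the wrist force passes 120 N, or if a joint passes its speed limit or range.

### The arm

A 6-joint arm with a two-finger parallel gripper is mounted at the origin on a cart in front of the work surface, level with it; the furniture and walls round the work are solid. World frame = base frame: x ahead of the robot, y to its left, z up, the work surface at z = 0. Lengths are in m, angles in rad, forces in N, time in s.
With the tool pointing down it reaches from about 0.275 to 0.85 m from the base axis. Payload 5.2 kg.
Tool frame: the origin (TCP) lies midway between the tips of the shut fingers; the grasp point (between the pads) lies 19 mm behind it; z points along the fingers, y is the line along which they close (so a half turn about z gives the same grasp; the last joint's range is limited). The gripper opens to 85 mm and grips with 20 to 120 N. Pads are 22 mm wide; open, the fingers measure 114 mm over their backs; the gripper's body (76 mm by 85 mm) begins 54 mm behind the grasp point. The pads swing forward as they close: fully open they stand 13 mm farther back than shut.
Start: joints at [1.073, 0.259, 1.535, -0, 1.348, -0.203], TCP at [0.16, 0.526, 0.231] pointing down, gripper open.
Joint ranges: [-3.14, 3.14], [-0.91, 2.08], [0.19, 2.58], [-1.22, 4.36], [0.22, 2.71], [-3.12, 3.12]. Speed limits (rad/s): [2.57, 2.57, 3.14, 3.14, 3.14, 3.14].

### API

Orientations are given as a rotation vector (axis times angle).
In Python, from station import get_state, imaging, r gives the robot as it stands.
- The arm moves only by the tool drive_tool, never from a script. Its argument "series" is a list that holds one entry, the list of rows, each a list of 7 numbers: the turn, a rotation vector about the tool's x, y, z in rad, then the shift along the tool's x, y, z in cm, then the opening in per cent of the stroke, from 0 (shut) to 100 (fully open). In form: [[[wx, wy, wz, dx, dy, dz, fingers], ...]]. A call has 1 to 12 rows; each row is the pose to reach, as a shift and turn from the pose commanded when the call began, along the tool's axes at that moment; what a row does not reach only later rows make up. A row lasts 1/12 s, in which the tool goes at most 41.7 mm and 7.16 degrees, less where a joint would pass 70% of its speed; a pose out of reach is approached as far as the arm can. A call with a gripper value outside its range is refused whole. The fingers move at their own pace and stop on an object; the grip force is fixed at half the most. Time passes only in rows, so rows that repeat a pose let the fingers close. It gives the time, the measured TCP pose, the force, the opening and the grip force at its end, in the units of the state.
- get_state(): the state, without advancing time (a new reading comes with each control period).
- imaging.read_camera(name): name is "scene" or "top"; returns a dict with "pixels" (480x640x3 uint8, blue, green, red), "intrinsics" (3x3 intrinsics, pixels), "R" (3x3) and "t" (3): a world point X has camera coordinates R X + t. Camera axes: x right, y down, z forward; pixel columns grow to the right and rows downward; lengths in m; the calibration is good to about 2 mm. A picture is of the moment at which its call begins. There is no depth.
- r.hand_in(): hands the job in; it is judged then, once.
Trained networks look in a picture, given as the dict that the camera call returned (one of the last four; its "shot" number tells which), for a name from the list of things; names that differ only in an ending like _2 or _b are one class to them, and where a whole thing is asked for, a point or a joint stands for the part that bears it (a point fixed in the world has none). Each returns a list of dicts, best first, with "conf" (0 to 1); they miss things now and then, are a little off and sometimes report something else, mostly with a low value. They report only what shows in the picture. A call takes as long as a camera call.
- imaging.spot_in(picture, name): "point" ([column, row] in pixels, amid what is visible of it).
- imaging.trace(picture, name): "pixels" (480x640 bool, what is visible of it) and "point" ([column, row] in pixels, amid what is visible of it).
The state is a dict: "time": time; "q": joint angles; "dq": joint speeds; "tau": joint torques, N m; "tool_pos": TCP position; "tcp_rot": TCP orientation; "force": force on the tool from outside, world axes, zero at the start; "wrist_torque": the same for the moment, N m; "width": finger opening in m; "gripper_force": force on a finger pad.
Only numpy, scipy, OpenCV 4.12 (cv2) and the standard library are available. Lean on these libraries where they do the work, as an engineer would, in place of code of your own. Each camera call takes 0.05 s, during which the arm holds its last target. There are 200 camera calls.

## Working session

There is one attempt and no reset: what is moved stays moved. The work goes in short steps, Python scripts to look and compute and a tool call to move; the robot and the scene stay as the last step left them, time stands still between calls to the robot, and variables do not carry over. Pictures are saved under pics/ and viewed, at most 16 in all, crops included, and the job is handed in when it is done.

Besides the shell and the picture viewer there is one more tool, called after "Emit:" as name([rows], argument=value, ...), one row to a line, values as JSON. drive_tool: Moves the arm, as the interface text tells. Its arguments: {"type":"object","properties":{"series":{"type":"array","items":{"type":"array","items":{"type":"array","items":{"type":"number"}}}}},"required":["series"]}

```bash
mkdir -p pics; ls; python3 - <<'E'
from station import get_state, imaging, r
import cv2, numpy as np
s=get_state(); print({k:np.round(v,3) for k,v in s.items()})
for n in("scene","top"):
    p=imaging.read_camera(n); cv2.imwrite(f"pics/{n}0.png",p["pixels"])
    print(n,p["intrinsics"].tolist(),np.round(p["R"],4).tolist(),np.round(p["t"],4).tolist(), p.get("shot"))
    for o in ("plate","roller_a","drive_roller","centres","tailstock","tail_knob","forceps","cap","clip","petri_dish"):
        print(o,[(np.round(d["point"]).tolist(),round(d["conf"],2)) for d in imaging.spot_in(p,o)])
E
```

```text
pics
{'time': np.float64(0.0), 'q': array([ 1.073,  0.259,  1.536, -0.   ,  1.348, -0.203]), 'dq': array([ 0.001,  0.001, -0.001,  0.   , -0.   ,  0.   ]), 'tau': array([ 0.0000e+00, -4.4602e+01, -2.9057e+01, -0.0000e+00,  1.2000e-02,
        0.0000e+00]), 'tool_pos': array([0.16 , 0.526, 0.23 ]), 'tcp_rot': array([-4.610e-01, -3.107e+00,  3.000e-03]), 'force': array([ 0.56 ,  0.206, -0.188]), 'wrist_torque': array([-0.015, -0.011,  0.029]), 'gripper_force': np.float64(0.0), 'width': np.float64(0.086)}
scene [[536.0094939447844, 0.0, 323.63493626409434], [0.0, 536.0094939447844, 239.3371268842535], [0.0, 0.0, 1.0]] [[0.4596, -0.888, -0.013], [-0.5117, -0.2529, -0.8211], [0.7259, 0.3841, -0.5706]] [-0.1451, 0.3894, 1.0734] 1
plate [([460.0, 312.0], 0.61)]
roller_a [([412.0, 299.0], 0.7), ([457.0, 314.0], 0.39)]
drive_roller [([443.0, 313.0], 0.82)]
centres [([231.0, 252.0], 0.89)]
tailstock [([221.0, 232.0], 0.8), ([462.0, 317.0], 0.39)]
tail_knob [([220.0, 230.0], 0.54), ([230.0, 250.0], 0.35)]
forceps [([467.0, 276.0], 0.71)]
cap [([256.0, 239.0], 0.48)]
clip [([313.0, 297.0], 0.55)]
petri_dish [([162.0, 238.0], 0.64), ([460.0, 317.0], 0.39)]
top [[490.07610230098214, 0.0, 314.8194632542904], [0.0, 490.07610230098214, 233.73556159905138], [0.0, 0.0, 1.0]] [[0.0204, -0.9997, -0.012], [-0.998, -0.0197, -0.0596], [0.0594, 0.0132, -0.9981]] [0.1282, 0.5556, 1.333] 2
plate [([459.0, 243.0], 0.97), ([332.0, 281.0], 0.16)]
roller_a [([425.0, 250.0], 0.6)]
drive_roller [([456.0, 258.0], 0.64)]
centres [([224.0, 255.0], 0.69)]
tailstock [([225.0, 254.0], 0.74), ([207.0, 247.0], 0.7)]
tail_knob [([210.0, 246.0], 0.74)]
forceps [([457.0, 192.0], 0.51)]
cap [([235.0, 220.0], 0.43)]
clip [([331.0, 282.0], 0.71)]
petri_dish [([138.0, 262.0], 0.74), ([425.0, 250.0], 0.15)]
```

```bash
python3 - <<'E'
import cv2
a=cv2.imread("pics/top0.png"); cv2.imwrite("pics/top0c.png",cv2.resize(a[150:350,110:560],None,fx=1.75,fy=1.75,interpolation=cv2.INTER_CUBIC))
E
```

```text
(no output)
```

View pics/top0c.png

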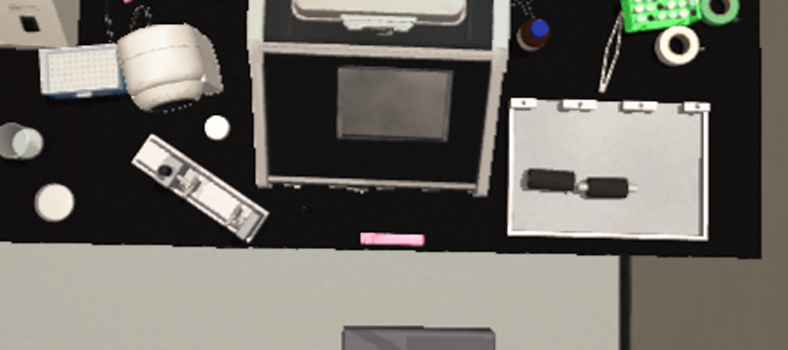

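View pics/scene0.png

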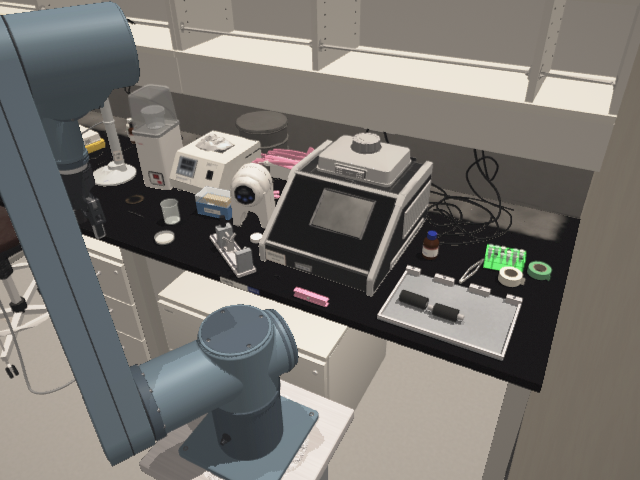

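The top view shows two rollers on the plate. A plain one is near full-image (424,253), opposite the left notch, and the stepped drive roller is at about (457,257), opposite the middle notch. The bench centres lie diagonally at the left, with the tailstock knob at the far-left end (about (205,247)).

```bash
cat > h.py <<'E'
from station import get_state, imaging, r
import cv2, numpy as np
from scipy.spatial.transform import Rotation as Ro
def ray(p,uv,z):
    uv=np.atleast_2d(np.asarray(uv,float)); R,t,K=p["R"],p["t"],p["intrinsics"]
    d=(np.linalg.inv(K)@np.c_[uv,np.ones(len(uv))].T).T@R; C=-R.T@t
    return C+d*((z-C[2])/d[:,2])[:,None]
def proj(p,X):
    c=np.atleast_2d(X)@p["R"].T+p["t"]; q=c@p["intrinsics"].T; return q[:,:2]/q[:,2:]
def rect(p,name,z,cmin=.3):
    out=[]
    for d in imaging.trace(p,name):
        if d["conf"]<cmin: continue
        v,u=np.nonzero(d["pixels"]); X=ray(p,np.c_[u,v],z)[:,:2]
        (c,wh,a)=cv2.minAreaRect((X*1000).astype(np.float32))
        if wh[0]<wh[1]: a+=90; wh=wh[::-1]
        out.append((round(d["conf"],2),np.round(c,1).tolist(),np.round(wh,1).tolist(),round((a+90)%180-90,1),len(u),np.round(X.mean(0)*1000,1).tolist()))
    return out
def bev(p,c,z,size,s):  # top-down rectified: up=+x world, left=+y; s px per m
    h,w=size; v,u=np.mgrid[0:h,0:w]
    X=np.stack([c[0]-(v-h/2)/s,c[1]-(u-w/2)/s,np.full(u.shape,z)],-1).reshape(-1,3)
    m=proj(p,X).astype(np.float32).reshape(h,w,2)
    return cv2.remap(p["pixels"],m[...,0],m[...,1],cv2.INTER_CUBIC)
E
python3 - <<'E'
from h import *
p=imaging.read_camera("top")
for n,z in (("plate",.006),("roller_a",.022),("drive_roller",.022),("centres",.012),("tail_knob",.095),("clip",.02),("cap",.014)):
    for o in rect(p,n,z): print(n,o)
q=imaging.read_camera("scene")
for n,z in (("plate",.006),("roller_a",.022),("drive_roller",.022),("tail_knob",.095)):
    for o in rect(q,n,z): print(n,o)
a=bev(p,(.44,-.28),.006,(400,400),1000); b=bev(p,(.43,.33),.012,(400,400),1000)
cv2.imwrite("pics/bev.png",np.hstack([b,a]))
E
```

```text
plate (0.71, [528.0, -251.9], [313.8, 216.8], -90.0, 8199, [529.3, -256.4])
roller_a (0.85, [508.6, -162.7], [76.5, 32.8], -88.9, 341, [508.7, -161.1])
drive_roller (0.7, [498.0, -247.3], [92.5, 30.0], -88.8, 334, [498.0, -247.5])
centres (0.74, [484.3, 390.3], [225.4, 58.0], 57.4, 1639, [484.2, 389.3])
tail_knob (0.74, [507.0, 417.7], [46.9, 44.3], -88.1, 242, [506.6, 415.8])
clip (0.77, [411.3, 85.3], [96.0, 15.6], 89.0, 209, [411.1, 85.5])
cap (0.58, [581.3, 364.0], [38.9, 33.4], -88.9, 153, [581.5, 364.8])
plate (0.62, [533.0, -248.3], [316.9, 243.5], 89.9, 7095, [522.4, -261.7])
roller_a (0.9, [508.8, -157.0], [74.9, 45.1], 88.6, 316, [508.6, -156.6])
drive_roller (0.83, [495.1, -247.2], [85.5, 43.0], 84.8, 341, [495.1, -247.2])
tail_knob (0.6, [466.7, 394.5], [160.6, 46.5], 40.6, 345, [459.2, 391.1])
```

View pics/bev.png

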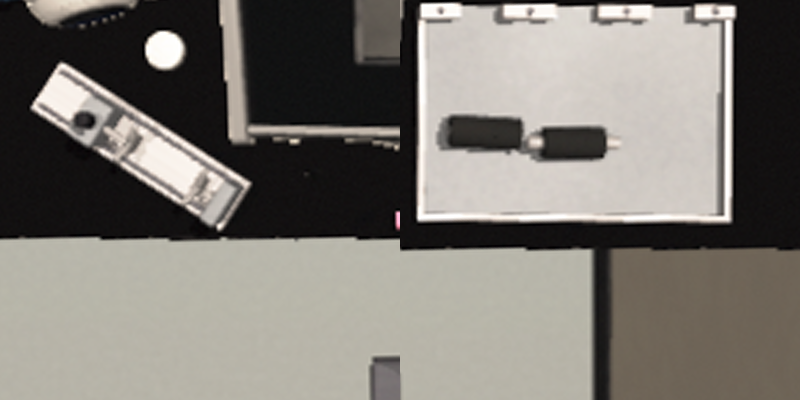

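```bash
python3 - <<'E'
from h import *
p=imaging.read_camera("top"); q=imaging.read_camera("scene")
print(-p["R"].T@p["t"],-q["R"].T@q["t"])
def al(p,c,ang,z,h=300,w=800,s=3000):
    y=np.array([np.cos(ang),np.sin(ang)]); x=np.array([y[1],-y[0]])
    v,u=np.mgrid[0:h,0:w]
    XY=np.array(c)+((u-w/2)/s)[...,None]*y+(-(v-h/2)/s)[...,None]*x
    X=np.concatenate([XY,np.full(u.shape+(1,),z)],-1).reshape(-1,3)
    m=proj(p,X).astype(np.float32).reshape(h,w,2)
    o=cv2.remap(p["pixels"],m[...,0],m[...,1],cv2.INTER_CUBIC)
    for k in range(0,w,100): cv2.putText(o,str(int((k-w/2)/s*1000)),(k,10),0,.35,(0,255,255)); cv2.line(o,(k,12),(k,22),(0,255,255))
    cv2.line(o,(0,h//2),(20,h//2),(0,255,255)); cv2.line(o,(w-20,h//2),(w,h//2),(0,255,255))
    return o
c=(.484,.390); a=np.deg2rad(57.4)
cv2.imwrite("pics/al.png",np.vstack([al(p,c,a,.067),al(q,c,a,.067)]))
E
```

```text
[0.47273285 0.1215223  1.36518357] [-0.5131792  -0.44261148  0.930436  ]
```

View pics/al.png

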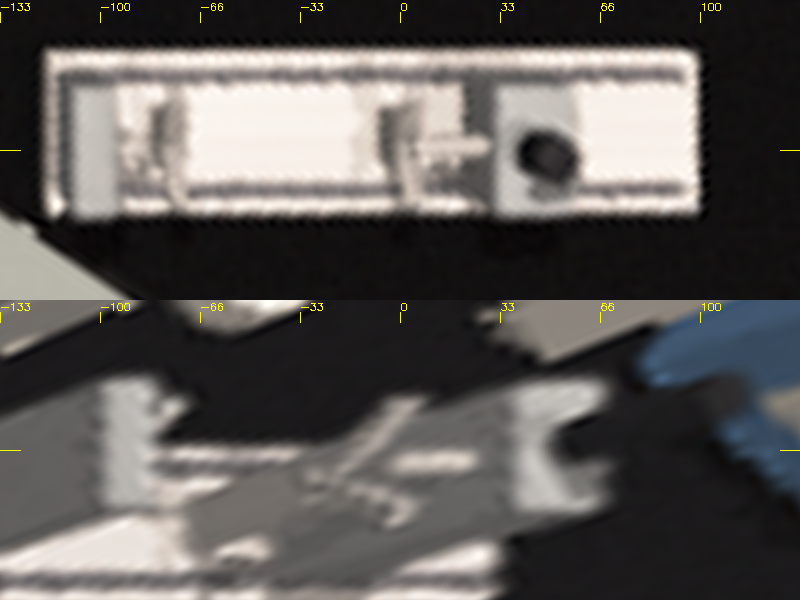

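The aligned view shows the bed axis at 57.4°, with the headstock at −109..−95 mm from the bed middle. The saddles are near −75 and +3 mm, which puts the saddle midpoint at about −35 mm (world (0.4655, 0.360)). The knob is at about +43 mm and the tailstock is forward.

```bash
cat >> h.py <<'E'
def to(x,y,z,a,R=None,P=None):
    s=get_state(); R0=Ro.from_rotvec(s["tcp_rot"]); a=np.deg2rad(a)
    Y=np.array([np.cos(a),np.sin(a),0]); Z=np.array([0,0,-1.]); Rt=Ro.from_matrix(np.c_[np.cross(Y,Z),Y,Z])
    w=(R0.inv()*Rt).as_rotvec(); d=R0.inv().apply(np.array([x,y,z])-s["tool_pos"])*100
    print("turn",np.round(w,3).tolist(),"shift cm",np.round(d,2).tolist())
def st():
    s=get_state(); print({k:np.round(s[k],3).tolist() for k in("time","q","tool_pos","tcp_rot","force","width","gripper_force")})
E
python3 -c "
from h import *
to(.465,-.160,.20,90)"
```

```text
turn [0.0, -0.0, -0.295] shift cm [-49.15, -56.8, 3.13]
```

Emit:
drive_tool([
  [[0, 0, -0.295, -49.15, -56.8, 3.1, 35], [0, 0, -0.295, -49.15, -56.8, 3.1, 35], [0, 0, -0.295, -49.15, -56.8, 3.1, 35], [0, 0, -0.295, -49.15, -56.8, 3.1, 35], [0, 0, -0.295, -49.15, -56.8, 3.1, 35], [0, 0, -0.295, -49.15, -56.8, 3.1, 35], [0, 0, -0.295, -49.15, -56.8, 3.1, 35], [0, 0, -0.295, -49.15, -56.8, 3.1, 35], [0, 0, -0.295, -49.15, -56.8, 3.1, 35], [0, 0, -0.295, -49.15, -56.8, 3.1, 35], [0, 0, -0.295, -49.15, -56.8, 3.1, 35], [0, 0, -0.295, -49.15, -56.8, 3.1, 35]],
])

```text
time: 2.85
tool_pos: [0.3616, 0.0717, 0.2113]
tcp_rot: [-0.0, 3.14, -0.0]
force: [1.1, 0.5, 0.5]
width: 0.0296
gripper_force: 0.0
```

```bash
python3 -c "
from h import *
st();to(.462,-.160,.08,90)"
```

```text
{'time': 2.85, 'q': [-0.11, -0.066, 1.952, 0.0, 1.254, -1.681], 'tool_pos': [0.362, 0.072, 0.211], 'tcp_rot': [-0.0, 3.14, -0.0], 'force': [1.112, 0.531, 0.519], 'width': 0.03, 'gripper_force': 0.0}
turn [-0.0, 0.002, 0.0] shift cm [-10.02, -23.17, 13.14]
```

Emit:
drive_tool([
  [[0, 0, 0, -10, -23.2, 5, 35], [0, 0, 0, -10, -23.2, 5, 35], [0, 0, 0, -10, -23.2, 5, 35], [0, 0, 0, -10, -23.2, 5, 35], [0, 0, 0, -10, -23.2, 5, 35], [0, 0, 0, -10, -23.2, 5, 35], [0, 0, 0, -10, -23.2, 5, 35], [0, 0, 0, -10, -23.2, 10, 35], [0, 0, 0, -10, -23.2, 13, 35], [0, 0, 0, -10, -23.2, 13, 35], [0, 0, 0, -10, -23.2, 13, 35], [0, 0, 0, -10, -23.2, 13, 35]],
])

```text
time: 3.85
tool_pos: [0.4621, -0.1585, 0.0824]
tcp_rot: [-0.001, 3.14, -0.001]
force: [0.1, -0.5, 0.2]
width: 0.03
gripper_force: 0.0
```

```bash
python3 - <<'E'
from h import *
st();to(.462,-.160,.012,90)
p=imaging.read_camera("scene"); a=p["pixels"][220:400,340:580]; cv2.imwrite("pics/s1.png",cv2.resize(a,None,fx=3,fy=3,interpolation=2))
q=imaging.read_camera("top")
for n in("roller_a","drive_roller"):print(n,rect(p,n,.022),rect(q,n,.022))
E
```

```text
{'time': 3.85, 'q': [-0.559, 0.307, 1.877, 0.0, 0.956, -2.131], 'tool_pos': [0.462, -0.158, 0.082], 'tcp_rot': [-0.001, 3.14, -0.001], 'force': [0.091, -0.54, 0.243], 'width': 0.03, 'gripper_force': 0.0}
turn [-0.001, 0.001, 0.001] shift cm [0.02, -0.15, 7.04]
roller_a [(0.63, [506.9, -157.7], [77.4, 52.7], -89.7, 360, [504.9, -158.2]), (0.63, [560.5, 356.9], [47.4, 33.8], 26.3, 92, [560.7, 357.0])] [(0.63, [506.8, -161.1], [74.0, 34.0], 87.3, 298, [508.0, -158.2])]
drive_roller [(0.93, [496.9, -246.9], [92.1, 51.0], 88.8, 430, [496.1, -247.2])] []
```

View pics/s1.png

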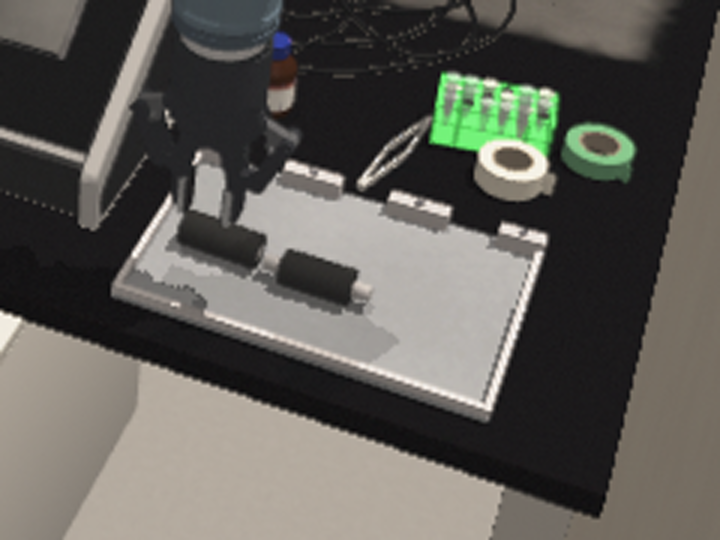

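The picture shows the fingers standing upright above the near side of the plain roller, at crop (210,200). The drive roller is beside it, its centre at (318,278).

Emit:
drive_tool([
  [[0, 0, 0, 0, -0.1, 3, 35], [0, 0, 0, 0, -0.1, 5, 35], [0, 0, 0, 0, -0.1, 6.3, 35], [0, 0, 0, 0, -0.1, 7, 35], [0, 0, 0, 0, -0.1, 7, 35], [0, 0, 0, -1, -0.1, 7, 35], [0, 0, 0, -2, -0.1, 7, 35], [0, 0, 0, -3, -0.1, 7, 35], [0, 0, 0, -4, -0.1, 7, 35], [0, 0, 0, -5, -0.1, 7, 35], [0, 0, 0, -6, -0.1, 7, 35], [0, 0, 0, -7, -0.1, 7, 35]],
])

```text
time: 5.15
tool_pos: [0.5326, -0.1592, 0.0111]
tcp_rot: [-0.001, 3.141, -0.0]
force: [-0.3, -0.1, 0.5]
width: 0.0298
gripper_force: 0.1
```

Emit:
drive_tool([
  [[0, 0, 0, -0.8, 0, 0, 35], [0, 0, 0, -1.6, 0, 0, 35], [0, 0, 0, -2.3, 0, 0, 35], [0, 0, 0, -2.8, 0, 0, 35], [0, 0, 0, -3.2, 0, 0, 35], [0, 0, 0, -3.5, 0, 0, 35], [0, 0, 0, -3.7, 0, 0, 35], [0, 0, 0, -3.8, 0, 0, 35], [0, 0, 0, -3.8, 0, 0, 35]],
])

```text
time: 5.9
tool_pos: [0.5692, -0.1593, 0.0109]
tcp_rot: [0.0, -3.142, -0.0]
force: [-0.4, 0.3, -1.2]
width: 0.0302
gripper_force: 0.0
```

```bash
python3 - <<'E'
from h import *
st()
p=imaging.read_camera("scene")
q=imaging.read_camera("top")
for n in("roller_a","drive_roller"):print(n,rect(p,n,.022),rect(q,n,.022))
E
```

```text
{'time': 5.9, 'q': [-0.461, 0.557, 1.678, -0.0, 0.906, -2.032], 'tool_pos': [0.569, -0.159, 0.011], 'tcp_rot': [0.0, -3.142, -0.0], 'force': [-0.394, 0.321, -1.197], 'width': 0.03, 'gripper_force': 0.0}
roller_a [] [(0.51, [600.0, -140.3], [33.0, 24.8], -88.9, 102, [601.6, -138.3])]
drive_roller [(0.67, [498.8, -246.0], [83.8, 43.6], -84.6, 310, [496.7, -244.6]), (0.41, [434.1, 606.9], [75.8, 51.4], 29.9, 213, [436.2, 605.2])] [(0.78, [497.7, -233.8], [65.5, 30.0], -88.8, 251, [498.1, -236.6])]
```

Emit:
drive_tool([
  [[0, 0, 0, -0.1, 0, 0, 35], [0, 0, 0, -0.2, 0, 0, 35], [0, 0, 0, -0.3, 0, 0, 35], [0, 0, 0, -0.4, 0, 0, 35], [0, 0, 0, -0.4, 0, 0, 35]],
])

```text
time: 6.62
tool_pos: [0.5735, -0.1593, 0.0109]
tcp_rot: [-0.0, 3.141, -0.0]
force: [0.5, 0.0, 0.2]
width: 0.0295
gripper_force: 0.0
```

Emit:
drive_tool([
  [[0, 0, 0, -0.1, 0, 0, 35], [0, 0, 0, -0.2, 0, 0, 35], [0, 0, 0, -0.3, 0, 0, 35], [0, 0, 0, -0.3, 0, 0, 35]],
])

```text
time: 6.95
tool_pos: [0.5765, -0.1593, 0.0109]
tcp_rot: [-0.0, 3.141, -0.0]
force: [-0.3, 0.2, -0.3]
width: 0.03
gripper_force: 0.0
```

Emit:
drive_tool([
  [[0, 0, 0, 1.5, 0, 0, 35], [0, 0, 0, 3, 0, 0, 35], [0, 0, 0, 4, 0, -4, 35], [0, 0, 0, 6, -4, -8, 35], [0, 0, 0, 8, -8, -12, 35], [0, 0, 0, 12, -9, -12, 35], [0, 0, 0, 12.5, -9, -12, 35], [0, 0, 0, 12.5, -9, -12, 35], [0, 0, 0, 12.5, -9, -12, 35]],
])

```text
time: 7.7
tool_pos: [0.4506, -0.2504, 0.1319]
tcp_rot: [0.004, 3.14, -0.002]
force: [-0.3, 0.3, 0.2]
width: 0.0304
gripper_force: 0.0
```

```bash
python3 - <<'E'
from h import *
st();to(.455,-.247,.012,90)
p=imaging.read_camera("scene"); a=p["pixels"][220:400,340:580]; a=cv2.resize(a,None,fx=2,fy=2,interpolation=2)
q=imaging.read_camera("top"); b=cv2.resize(q["pixels"][180:300,380:540],(480,360),interpolation=2)
cv2.imwrite("pics/s2.png",np.vstack([a[:, :480],b])[:600] if 0 else np.hstack([a[:360,:400],b[:,:400]]))
for n in("roller_a","drive_roller"):print(n,rect(p,n,.022),rect(q,n,.022))
E
```

```text
{'time': 7.7, 'q': [-0.724, 0.287, 1.758, 0.0, 1.094, -2.292], 'tool_pos': [0.451, -0.25, 0.132], 'tcp_rot': [0.004, 3.14, -0.002], 'force': [-0.27, 0.303, 0.213], 'width': 0.03, 'gripper_force': 0.0}
turn [-0.001, 0.002, -0.003] shift cm [-0.42, 0.36, 11.99]
roller_a [(0.5, [601.9, -153.7], [65.8, 47.3], 89.7, 248, [601.1, -152.8])] [(0.57, [603.2, -160.8], [73.9, 30.3], -88.9, 292, [604.4, -161.4])]
drive_roller [(0.74, [494.5, -247.4], [93.1, 50.4], 89.6, 417, [494.7, -247.2])] [(0.58, [498.0, -247.3], [87.0, 30.0], -88.8, 301, [498.5, -248.8])]
```

View pics/s2.png

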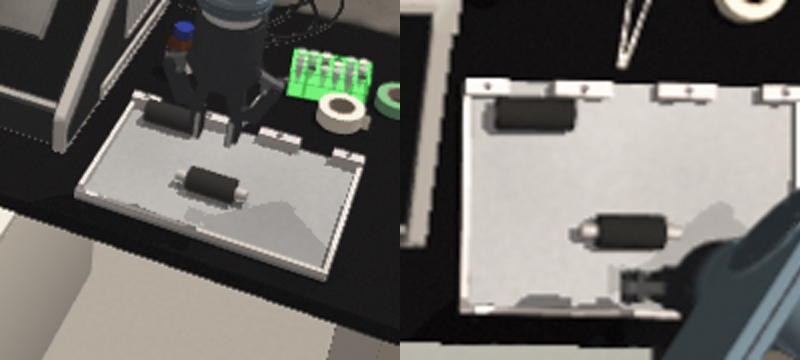

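The plain roller now lies square against the left part of the rail (right panel, about (535,115)). The drive roller is free at (630,232), with the fingers above and in front of it.

Emit:
drive_tool([
  [[0, 0, 0, -0.3, 0.3, 4, 35], [0, 0, 0, -0.3, 0.3, 8, 35], [0, 0, 0, -0.3, 0.3, 10.5, 35], [0, 0, 0, -0.3, 0.3, 11.7, 35], [0, 0, 0, -0.3, 0.3, 12, 35], [0, 0, 0, -0.3, 0.3, 12, 35], [0, 0, 0, -1.3, 0.3, 12, 35], [0, 0, 0, -2.2, 0.3, 12, 35], [0, 0, 0, -3.1, 0.3, 12, 35], [0, 0, 0, -4, 0.3, 12, 35], [0, 0, 0, -5, 0.3, 12, 35], [0, 0, 0, -6, 0.3, 12, 35]],
])

```text
time: 9.0
tool_pos: [0.5128, -0.2464, 0.0114]
tcp_rot: [-0.001, 3.141, -0.001]
force: [-0.8, -0.0, 0.5]
width: 0.0296
gripper_force: 0.2
```

Emit:
drive_tool([
  [[0, 0, 0, -1, 0, 0, 35], [0, 0, 0, -2, 0, 0, 35], [0, 0, 0, -3, 0, 0, 35], [0, 0, 0, -4, 0, 0, 35], [0, 0, 0, -4.7, 0, 0, 35], [0, 0, 0, -5.3, 0, 0, 35], [0, 0, 0, -5.8, 0, 0, 35], [0, 0, 0, -6.1, 0, 0, 35], [0, 0, 0, -6.3, 0, 0, 35], [0, 0, 0, -6.5, 0, 0, 35], [0, 0, 0, -6.6, 0, 0, 35], [0, 0, 0, -6.6, 0, 0, 35]],
])

```text
time: 10.0
tool_pos: [0.5772, -0.2463, 0.0109]
tcp_rot: [0.0, -3.141, -0.0]
force: [1.1, -0.6, 0.1]
width: 0.0297
gripper_force: 0.0
```

Emit:
drive_tool([
  [[0, 0, 0, 1.5, 0, 0, 35], [0, 0, 0, 3, 0, 0, 35], [0, 0, 0, 4.5, 0, -4, 35], [0, 0, 0, 7, 2, -7, 35], [0, 0, 0, 9, 4, -10, 50], [0, 0, 0.12, 12, 6, -13, 50], [0, 0, 0.24, 15, 8, -15, 50], [0, 0, 0.36, 17, 11, -17, 50], [0, 0, 0.48, 19, 14, -19, 50], [0, 0, 0.6, 20, 17, -19, 50], [0, 0, 0.72, 20, 21, -19, 50], [0, 0, 0.84, 20, 25, -19, 50]],
])

```text
time: 11.0
tool_pos: [0.3767, -0.0088, 0.2018]
tcp_rot: [1.23, 2.888, 0.0]
force: [0.3, 0.0, -0.2]
width: 0.043
gripper_force: 0.0
```

```bash
python3 - <<'E'
from h import *
st();to(.44,.36,.18,-32.6)
p=imaging.read_camera("scene"); a=p["pixels"][220:400,340:580]; a=cv2.resize(a,None,fx=2,fy=2,interpolation=2)
q=imaging.read_camera("top"); b=cv2.resize(q["pixels"][180:300,380:540],(480,360),interpolation=2)
cv2.imwrite("pics/s3.png",np.hstack([a[:360,:400],b[:,:400]]))
for n in("roller_a","drive_roller","plate"):print(n,rect(p,n,.022),rect(q,n,.022))
E
```

```text
{'time': 11.0, 'q': [-0.322, -0.041, 1.954, 0.0, 1.226, -1.087], 'tool_pos': [0.377, -0.009, 0.202], 'tcp_rot': [1.23, 2.888, 0.0], 'force': [0.26, 0.021, -0.204], 'width': 0.043, 'gripper_force': 0.0}
turn [0.003, 0.001, 1.334] shift cm [22.22, 30.11, 2.17]
roller_a [(0.85, [601.9, -158.4], [75.0, 50.0], -89.8, 318, [601.5, -158.9])] [(0.75, [603.2, -160.8], [74.0, 30.3], -88.9, 297, [604.1, -160.3])]
drive_roller [(0.59, [604.3, -243.8], [89.1, 52.0], -88.0, 354, [603.6, -243.4])] [(0.76, [604.9, -248.3], [90.2, 35.8], -88.9, 372, [604.9, -246.5])]
plate [(0.76, [515.3, -251.9], [307.2, 235.0], 89.7, 6982, [495.6, -264.3])] [(0.92, [528.8, -247.7], [314.9, 219.2], 89.6, 8581, [522.6, -250.4])]
```

View pics/s3.png

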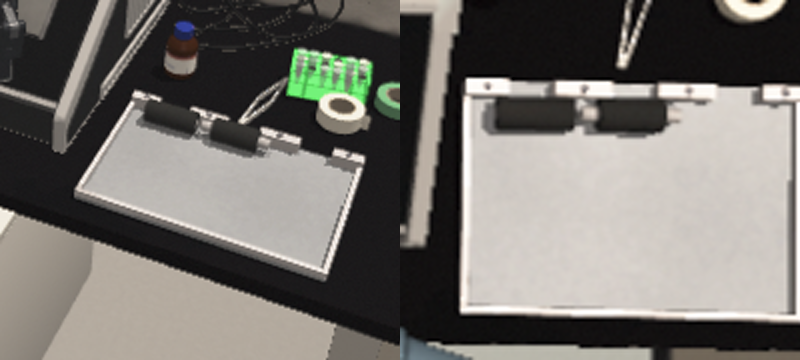

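Both rollers lie square against the rail, touching the rail blocks in the right panel at (535,115) and (632,115).

```bash
python3 - <<'E'
from h import *
to(.34,.14,.2,-32.6);to(.345,.30,.2,-32.6)
E
```

```text
turn [-0.0, 0.0, 1.34] shift cm [13.47, 7.82, 0.08]
turn [-0.0, 0.0, 1.34] shift cm [24.6, 19.33, 0.07]
```

Emit:
drive_tool([
  [[0, 0, 0.12, 2.5, 1.5, 0, 55], [0, 0, 0.24, 5, 3, 0, 55], [0, 0, 0.36, 8, 4.5, 0, 55], [0, 0, 0.48, 11, 6, 0, 55], [0, 0, 0.6, 13.5, 7.8, 0, 55], [0, 0, 0.72, 15.7, 10.1, 0, 55], [0, 0, 0.84, 18, 12.4, 0, 55], [0, 0, 0.96, 20.2, 14.7, 0, 55], [0, 0, 1.08, 22.4, 17, 0, 55], [0, 0, 1.2, 24.6, 19.3, 0, 55], [0, 0, 1.32, 24.6, 19.3, 0, 55], [0, 0, 1.34, 24.6, 19.3, 0, 55]],
])

```text
time: 12.4
tool_pos: [0.3451, 0.3022, 0.2003]
tcp_rot: [-2.722, -1.568, 0.001]
force: [-0.6, 0.0, -0.7]
width: 0.0468
gripper_force: 0.0
```

```bash
python3 - <<'E'
from h import *
st();to(.507,.426,.15,-32.6);to(.507,.426,.082,-32.6)
p=imaging.read_camera("top"); q=imaging.read_camera("scene")
for z in (.075,.11): print([ (d["conf"],np.round(ray(p,d["point"],z)[0],3)) for d in imaging.spot_in(p,"tail_knob")])
E
```

```text
{'time': 12.4, 'q': [0.475, 0.119, 1.789, 0.0, 1.234, 1.0], 'tool_pos': [0.345, 0.302, 0.2], 'tcp_rot': [-2.722, -1.568, 0.001], 'force': [-0.561, 0.022, -0.723], 'width': 0.047, 'gripper_force': 0.0}
turn [-0.001, 0.0, 0.044] shift cm [18.83, 7.8, 5.02]
turn [-0.001, 0.0, 0.044] shift cm [18.84, 7.81, 11.82]
[(0.78, array([0.506, 0.415, 0.075])), (0.71, array([ 0.597, -0.148,  0.075]))]
[(0.78, array([0.505, 0.407, 0.11 ])), (0.71, array([ 0.594, -0.14 ,  0.11 ]))]
```

Emit:
drive_tool([
  [[0, 0, 0.044, 4, 1.6, 0, 60], [0, 0, 0.044, 8, 3.2, 1, 60], [0, 0, 0.044, 12, 4.8, 2, 60], [0, 0, 0.044, 15, 6.2, 3, 60], [0, 0, 0.044, 18, 7.5, 4, 60], [0, 0, 0.044, 18.8, 7.8, 5, 60], [0, 0, 0.044, 18.8, 7.8, 5, 60], [0, 0, 0.044, 18.8, 7.8, 5, 60]],
])

```text
time: 13.27
tool_pos: [0.5051, 0.4237, 0.1495]
tcp_rot: [2.752, 1.515, -0.006]
force: [0.7, -1.0, -0.4]
width: 0.0511
gripper_force: 0.0
```

```bash
python3 - <<'E'
from h import *
st();to(.507,.426,.082,-32.6)
p=imaging.read_camera("top"); q=imaging.read_camera("scene")
def mk(p,f):
    im=p["pixels"].copy(); im=cv2.resize(im,None,fx=5,fy=5,interpolation=2)
    for X,c in (((.507,.426,.075),(0,0,255)),((.507,.426,.11),(0,255,0)),((.4655,.36,.06),(255,0,255))):
        u,v=(proj(p,X)[0]*5+2).astype(int); cv2.circle(im,(u,v),4,c,-1)
    u,v=(proj(p,(.49,.40,.08))[0]*5).astype(int); return im[v-250:v+250,u-200:u+200]
cv2.imwrite("pics/k.png",np.hstack([mk(p,0),mk(q,0)]))
E
```

```text
{'time': 13.267, 'q': [0.529, 0.513, 1.359, -0.0, 1.274, 1.093], 'tool_pos': [0.505, 0.424, 0.149], 'tcp_rot': [2.752, 1.515, -0.006], 'force': [0.654, -0.999, -0.449], 'width': 0.051, 'gripper_force': 0.0}
turn [-0.002, 0.003, 0.005] shift cm [0.32, 0.05, 6.75]
```

View pics/k.png

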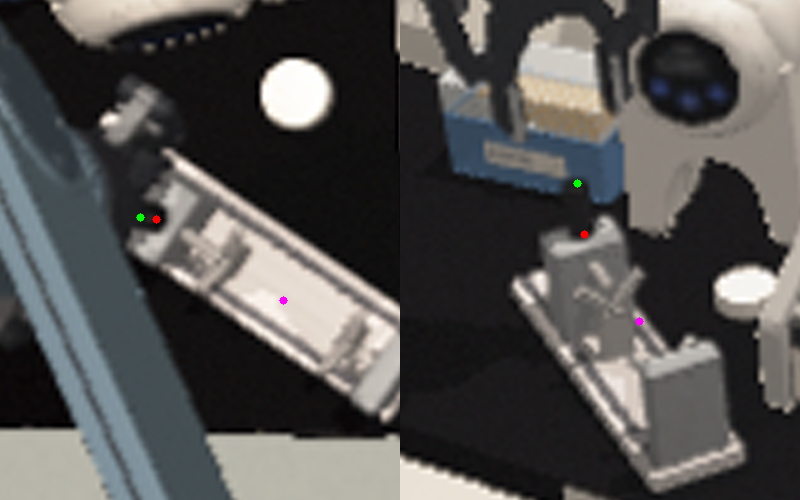

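The red and green marks, my knob base and top estimates, fall on the dark post in both views. The magenta seat mark lies midway between the saddles.

Emit:
drive_tool([
  [[0, 0, 0, 0.2, 0, 2.5, 60], [0, 0, 0, 0.2, 0, 5, 60], [0, 0, 0, 0.2, 0, 6.4, 60], [0, 0, 0, 0.2, 0, 6.8, 60], [0, 0, 0, 0.2, 0, 6.8, 60], [0, 0, 0, 0.2, 0, 6.8, 0], [0, 0, 0, 0.2, 0, 6.8, 0], [0, 0, 0, 0.2, 0, 6.8, 0], [0, 0, 0, 0.2, 0, 6.8, 0], [0, 0, 0, 0.2, 0, 6.8, 0], [0, 0, 0, 0.2, 0, 6.8, 0], [0, 0, 0, 0.2, 0, 6.8, 0]],
])

```text
time: 14.37
tool_pos: [0.5083, 0.4269, 0.0851]
tcp_rot: [2.752, 1.514, 0.006]
force: [1.1, -2.6, 7.0]
width: 0.0141
gripper_force: 58.6
```

Emit:
drive_tool([
  [[0, 0, 0, 0, 0, -0.3, 0], [0, 0, 0, 0.4, 0, -0.3, 0], [0, 0, 0, 0.8, 0, -0.3, 0], [0, 0, 0, 1.3, 0, -0.3, 0], [0, 0, 0, 1.8, 0, -0.3, 0], [0, 0, 0, 2.3, 0, -0.3, 0], [0, 0, 0, 2.8, 0, -0.3, 0], [0, 0, 0, 3.2, 0, -0.3, 0], [0, 0, 0, 3.6, 0, -0.3, 0], [0, 0, 0, 3.8, 0, -0.3, 0], [0, 0, 0, 3.8, 0, -0.3, 0]],
])

```text
time: 15.28
tool_pos: [0.528, 0.4577, 0.0853]
tcp_rot: [2.751, 1.513, -0.001]
force: [4.2, -4.0, -3.8]
width: 0.0138
gripper_force: 60.6
```

Emit:
drive_tool([
  [[0, 0, 0, 0, 0, 0, 60], [0, 0, 0, 0, 0, 0, 60], [0, 0, 0, 0, 0, 0, 60], [0, 0, 0, 0, 0, 0, 60], [0, 0, 0, 0, 0, -2, 60], [0, 0, 0, 0, 0, -5, 60], [0, 0, 0, 0, 0, -8.5, 60], [0, 0, 0, 0, 0, -12, 60], [0, 0, 0, -3.5, -1.2, -12, 60], [0, 0, 0, -7, -2.4, -12, 60], [0, 0, 0, -10.5, -3.6, -12, 60], [0, 0, 0, -14, -4.8, -12, 60]],
])

```text
time: 16.28
tool_pos: [0.4099, 0.3657, 0.2063]
tcp_rot: [-2.752, -1.515, -0.001]
force: [-0.5, -1.2, 0.4]
width: 0.0513
gripper_force: 0.0
```

```bash
python3 - <<'E'
from h import *
st()
to(.345,.29,.205,0);to(.345,.12,.205,0);to(.40,-.05,.205,0)
p=imaging.read_camera("top"); 
for z in (.075,): print([ (d["conf"],np.round(ray(p,d["point"],z)[0],3)) for d in imaging.spot_in(p,"tail_knob")])
E
```

```text
{'time': 16.283, 'q': [0.525, 0.275, 1.576, 0.0, 1.29, 1.09], 'tool_pos': [0.41, 0.366, 0.206], 'tcp_rot': [-2.752, -1.515, -0.001], 'force': [-0.49, -1.194, 0.365], 'width': 0.051, 'gripper_force': 0.0}
turn [0.0, -0.001, -0.564] shift cm [-9.87, -1.44, 0.12]
turn [0.0, -0.001, -0.564] shift cm [-24.23, 7.66, 0.1]
turn [0.0, -0.001, -0.564] shift cm [-35.65, 21.4, 0.1]
[(0.84, array([0.53 , 0.442, 0.075]))]
```

Emit:
drive_tool([
  [[0, 0, -0.1, -4, -0.6, 0, 60], [0, 0, -0.2, -7.5, -1.1, 0, 60], [0, 0, -0.3, -9.9, -1.4, 0, 60], [0, 0, -0.4, -13.5, 0.8, 0, 60], [0, 0, -0.5, -17, 3.1, 0, 60], [0, 0, -0.564, -20.5, 5.4, 0, 60], [0, 0, -0.564, -24.2, 7.7, 0, 60], [0, 0, -0.564, -27, 11, 0, 60], [0, 0, -0.564, -30, 14.5, 0, 60], [0, 0, -0.564, -33, 18, 0, 60], [0, 0, -0.564, -35.6, 21.4, 0, 60], [0, 0, -0.564, -35.6, 21.4, 0, 60]],
])

```text
time: 17.38
tool_pos: [0.4039, -0.0534, 0.207]
tcp_rot: [2.222, 2.215, 0.001]
force: [1.0, 0.5, -0.1]
width: 0.0512
gripper_force: 0.0
```

```bash
python3 - <<'E'
from h import *
st()
to(.46,-.20,.205,0);to(.603,-.247,.12,0)
p=imaging.read_camera("top");q=imaging.read_camera("scene")
for n in("roller_a","drive_roller"):print(n,rect(q,n,.022),rect(p,n,.022))
E
```

```text
{'time': 17.383, 'q': [-0.406, 0.014, 1.887, -0.001, 1.237, -0.402], 'tool_pos': [0.404, -0.053, 0.207], 'tcp_rot': [2.222, 2.215, 0.001], 'force': [1.027, 0.521, -0.142], 'width': 0.051, 'gripper_force': 0.0}
turn [0.003, 0.003, -0.004] shift cm [-14.64, 5.66, 0.25]
turn [0.003, 0.003, -0.004] shift cm [-19.27, 19.94, 8.81]
roller_a [(0.56, [602.5, -158.9], [76.1, 48.8], -89.8, 309, [602.5, -159.6])] [(0.55, [605.5, -159.6], [71.9, 32.5], 87.3, 287, [604.7, -160.7])]
drive_roller [(0.88, [602.6, -244.9], [90.8, 55.7], -84.2, 384, [602.7, -245.3])] [(0.83, [604.9, -246.9], [87.5, 30.3], -88.9, 319, [605.0, -245.4])]
```

Emit:
drive_tool([
  [[0, 0, 0, -3.7, 1.4, 0, 60], [0, 0, 0, -7.4, 2.8, 0, 60], [0, 0, 0, -11, 4.2, 0, 60], [0, 0, 0, -14.6, 5.7, 0, 60], [0, 0, 0, -16.5, 9, 1, 60], [0, 0, 0, -18, 12, 3, 60], [0, 0, 0, -19.3, 15, 5, 60], [0, 0, 0, -19.3, 18, 7, 60], [0, 0, 0, -19.3, 19.6, 8.8, 60], [0, 0, 0, -19.3, 19.6, 8.8, 60], [0, 0, 0, -19.3, 19.6, 8.8, 60]],
])

```text
time: 18.6
tool_pos: [0.5972, -0.2395, 0.1164]
tcp_rot: [-2.216, -2.221, 0.001]
force: [0.0, 0.0, 1.5]
width: 0.051
gripper_force: 0.0
```

```bash
python3 - <<'E'
from h import *
st()
to(.601,-.248,.05,0);to(.601,-.248,.009,0)
p=imaging.read_camera("top");q=imaging.read_camera("scene")
a=cv2.resize(q["pixels"][230:350,380:560],None,fx=4,fy=4,interpolation=2);cv2.imwrite("pics/g.png",a)
E
```

```text
{'time': 18.6, 'q': [-0.554, 0.515, 1.442, -0.0, 1.189, -0.557], 'tool_pos': [0.597, -0.239, 0.116], 'tcp_rot': [-2.216, -2.221, 0.001], 'force': [0.012, 0.026, 1.493], 'width': 0.051, 'gripper_force': 0.0}
turn [-0.003, -0.002, 0.002] shift cm [-0.87, 0.4, 6.63]
turn [-0.003, -0.002, 0.002] shift cm [-0.88, 0.41, 10.73]
```

View pics/g.png

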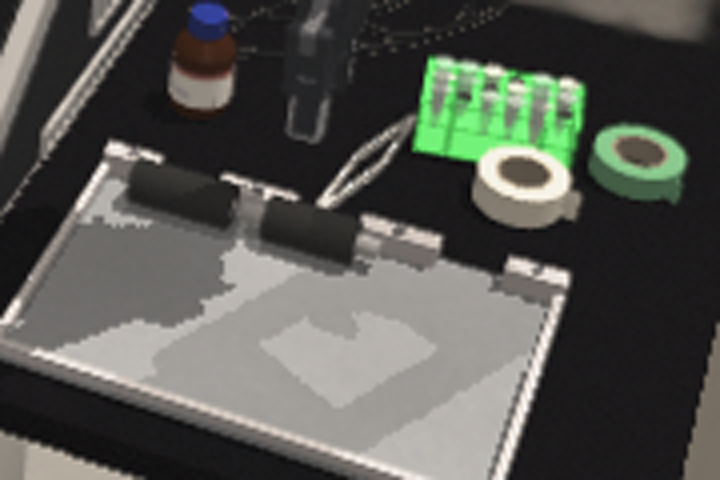

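The gripper is above. The forceps tip, crop (322,203), lies just behind the middle notch, so I check its clearance to the rear finger.

```bash
python3 - <<'E'
from h import *
p=imaging.read_camera("top");q=imaging.read_camera("scene")
print(ray(q,(460,281),.005),ray(p,(454,202),.005))
for d in imaging.trace(q,"forceps")[:1]:
    v,u=np.nonzero(d["pixels"]);X=ray(q,np.c_[u,v],.006);i=X[:,0].argmin();print(X[i],X.mean(0))
to(.599,-.248,.05,0);to(.599,-.248,.009,0)
E
```

```text
[[ 0.65202599 -0.24165742  0.005     ]] [[ 0.64969867 -0.2458919   0.005     ]]
[ 0.65196562 -0.24428343  0.006     ] [ 0.70879095 -0.25687095  0.006     ]
turn [0.002, 0.001, -0.001] shift cm [-0.59, 0.14, 6.99]
turn [0.002, 0.001, -0.001] shift cm [-0.59, 0.13, 11.09]
```

Emit:
drive_tool([
  [[0, 0, 0, -0.6, 0.1, 3, 56], [0, 0, 0, -0.6, 0.1, 6, 56], [0, 0, 0, -0.6, 0.1, 8, 56], [0, 0, 0, -0.6, 0.1, 9.5, 56], [0, 0, 0, -0.6, 0.1, 10.5, 56], [0, 0, 0, -0.6, 0.1, 11, 56], [0, 0, 0, -0.6, 0.1, 11, 56]],
])

```text
time: 19.43
tool_pos: [0.5981, -0.248, 0.0078]
tcp_rot: [-2.222, -2.22, 0.0]
force: [0.2, -0.2, 0.8]
width: 0.048
gripper_force: 0.0
```

Emit:
drive_tool([
  [[0, 0, 0, 0, 0.2, 0, 56], [0, 0, 0, 0, 0.2, 0, 20], [0, 0, 0, 0, 0.2, 0, 20], [0, 0, 0, 0, 0.2, 0, 20], [0, 0, 0, 0, 0.2, 0, 20], [0, 0, 0, 0, 0.2, 0, 20], [0, 0, 0, 0, 0.2, 0, 20]],
])

```text
time: 20.02
tool_pos: [0.602, -0.2488, 0.0099]
tcp_rot: [2.22, 2.218, 0.002]
force: [0.6, 0.0, 6.1]
width: 0.0304
gripper_force: 59.3
```

Emit:
drive_tool([
  [[0, 0, 0, 0, 0, -0.7, 20], [0, 0, 0, 0, 0, -1.5, 20], [0, 0, 0, 0, 0, -3, 20], [0, 0, 0, 0, 0, -5, 20], [0, 0, 0, 0, 0, -8, 20], [0, 0, 0, 0, 0, -11, 20], [0, 0, 0, 0, 0, -14, 20], [0, 0, 0, 0, 0, -17, 20], [0, 0, 0, 0, 0, -20, 20], [0, 0, 0, 0, 0, -20, 20]],
])

```text
time: 20.85
tool_pos: [0.603, -0.2495, 0.216]
tcp_rot: [2.214, 2.212, 0.004]
force: [2.0, 0.3, 0.0]
width: 0.0302
gripper_force: 59.5
```

```bash
python3 - <<'E'
from h import *
st()
to(.44,-.18,.21,0);to(.36,.0,.21,0);to(.345,.12,.21,0)
p=imaging.read_camera("top");q=imaging.read_camera("scene")
for n in("roller_a","drive_roller"):print(n,rect(q,n,.022),rect(p,n,.022))
print(rect(q,"drive_roller",.222))
E
```

```text
{'time': 20.85, 'q': [-0.563, 0.445, 1.301, -0.0, 1.383, -0.562], 'tool_pos': [0.603, -0.25, 0.216], 'tcp_rot': [2.214, 2.212, 0.004], 'force': [1.97, 0.265, 0.031], 'width': 0.03, 'gripper_force': 59.536}
turn [0.01, 0.006, -0.001] shift cm [6.95, -16.31, 0.4]
turn [0.01, 0.006, -0.001] shift cm [24.94, -24.32, 0.2]
turn [0.01, 0.006, -0.001] shift cm [36.94, -25.83, 0.11]
roller_a [(0.73, [601.0, -156.4], [79.3, 55.9], 89.4, 356, [601.7, -157.0])] [(0.82, [603.2, -160.8], [74.1, 30.3], -88.9, 305, [604.0, -161.2])]
drive_roller [(0.7, [920.0, -188.6], [118.3, 76.5], -88.3, 288, [919.5, -190.5])] [(0.73, [627.7, -289.2], [57.4, 35.8], -88.9, 234, [627.4, -291.4])]
[(0.7, [604.5, -244.5], [92.3, 59.7], -88.3, 288, [604.1, -246.0])]
```

Emit:
drive_tool([
  [[0, 0, 0, 1.7, -4, 0, 20], [0, 0, 0, 3.4, -7.8, 0, 20], [0, 0, 0, 5.1, -11.5, 0, 20], [0, 0, 0, 6.9, -15, 0, 20], [0, 0, 0, 10, -17.5, 0, 20], [0, 0, 0, 13.5, -19.5, 0, 20], [0, 0, 0, 17, -21.2, 0, 20], [0, 0, 0, 21, -22.8, 0, 20], [0, 0, 0, 25, -24.3, 0, 20], [0, 0, 0, 29, -24.8, 0, 20], [0, 0, 0, 33, -25.4, 0, 20], [0, 0, 0, 36.9, -25.8, 0, 20]],
])

```text
time: 22.2
tool_pos: [0.3411, 0.1229, 0.2075]
tcp_rot: [-2.223, -2.219, 0.001]
force: [0.9, -0.4, -1.7]
width: 0.0304
gripper_force: 59.8
```

```bash
python3 - <<'E'
from h import *
st()
to(.345,.27,.21,-32.6);to(.4655,.36,.15,-32.6)
E
```

```text
{'time': 22.2, 'q': [0.035, -0.073, 1.969, 0.0, 1.247, 0.037], 'tool_pos': [0.341, 0.123, 0.208], 'tcp_rot': [-2.223, -2.219, 0.001], 'force': [0.886, -0.369, -1.673], 'width': 0.03, 'gripper_force': 59.786}
turn [-0.001, 0.0, 0.567] shift cm [14.71, 0.36, -0.25]
turn [-0.001, 0.0, 0.567] shift cm [23.73, 12.4, 5.75]
```

Emit:
drive_tool([
  [[0, 0, 0.1, 4, 0.1, 0, 20], [0, 0, 0.2, 8, 0.2, 0, 20], [0, 0, 0.3, 12, 0.3, 0, 20], [0, 0, 0.4, 15, 0.4, 0, 20], [0, 0, 0.5, 17.5, 3, 0, 20], [0, 0, 0.567, 20, 6, 0, 20], [0, 0, 0.567, 21.5, 9, 2, 20], [0, 0, 0.567, 22.6, 11, 4, 20], [0, 0, 0.567, 23.5, 12.4, 5.7, 20], [0, 0, 0.567, 23.5, 12.4, 5.7, 20], [0, 0, 0.567, 23.5, 12.4, 5.7, 20]],
])

```text
time: 23.12
tool_pos: [0.4659, 0.3555, 0.1484]
tcp_rot: [-2.755, -1.51, 0.009]
force: [0.8, 0.5, -1.2]
width: 0.0304
gripper_force: 59.9
```

```bash
python3 - <<'E'
from h import *
st(); to(.4655,.36,.1,-32.6)
s=get_state(); R=Ro.from_rotvec(s["tcp_rot"])
p=imaging.read_camera("top");q=imaging.read_camera("scene")
z=s["tool_pos"][2]+.012
for c in(q,p): print(rect(c,"drive_roller",z,.2))
C=np.array([.4655,.36,0]);y=np.array([.539,.842,0]);x=np.array([.842,-.539,0])
def mk(p):
    im=cv2.resize(p["pixels"],None,fx=5,fy=5,interpolation=2)
    def dot(X,c): u,v=(proj(p,X)[0]*5+2).astype(int); cv2.circle(im,(u,v),3,c,-1)
    for sy in(-.0395,.0395):
        for sx in(-.017,0,.017): dot(C+sy*y+sx*x+[0,0,.067 if sx else .050],(255,0,255))
    T=s["tool_pos"]+[0,0,.012]
    for k in(-.045,.045): dot(T+k*y,(0,255,0))
    dot(C-.049*y+[0,0,.06],(0,0,255)); dot(C+.080*y+[0,0,.06],(0,0,255))
    u,v=(proj(p,C+[0,0,.08])[0]*5).astype(int); return im[v-300:v+220,u-200:u+200]
cv2.imwrite("pics/pl.png",np.hstack([mk(p),mk(q)]))
E
```

```text
{'time': 23.117, 'q': [0.462, 0.391, 1.557, -0.0, 1.199, 1.03], 'tool_pos': [0.466, 0.355, 0.148], 'tcp_rot': [-2.755, -1.51, 0.009], 'force': [0.763, 0.496, -1.179], 'width': 0.03, 'gripper_force': 59.886}
turn [-0.003, 0.005, 0.001] shift cm [0.38, -0.26, 4.84]
[(0.77, [467.0, 355.4], [96.2, 31.1], 48.9, 169, [463.8, 351.5])]
[(0.64, [453.8, 330.5], [24.5, 22.2], 1.2, 80, [452.9, 330.6])]
```

View pics/pl.png

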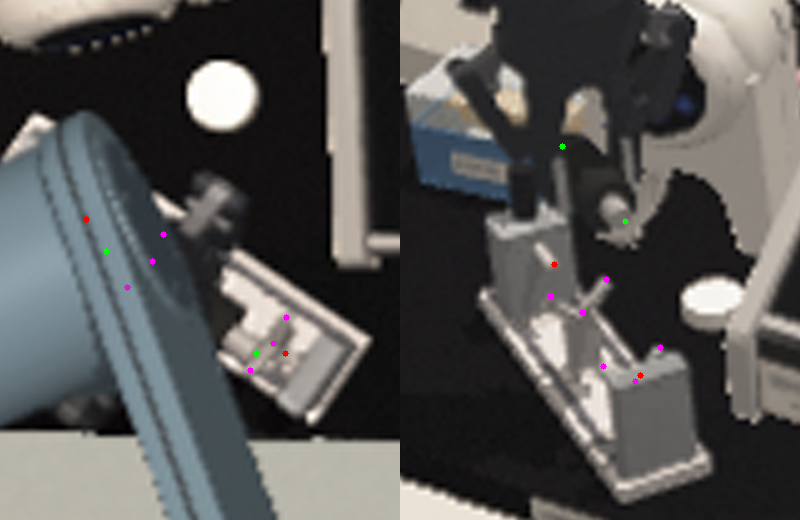

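The saddle marks fall on the real V tips and the tailstock tip mark fits. The roller hangs above, aligned with the bed.

Emit:
drive_tool([
  [[0, 0, 0, 0, -0.25, 2.5, 20], [0, 0, 0, 0, -0.25, 5, 20], [0, 0, 0, 0, -0.25, 7, 20], [0, 0, 0, 0, -0.25, 8, 20], [0, 0, 0, 0, -0.25, 8.6, 20], [0, 0, 0, 0, -0.25, 9, 20], [0, 0, 0, 0, -0.25, 9.3, 20], [0, 0, 0, 0, -0.25, 9.5, 20], [0, 0, 0, 0, -0.25, 9.5, 20], [0, 0, 0, 0, -0.25, 9.5, 20]],
])

```text
time: 24.15
tool_pos: [0.4653, 0.3577, 0.0566]
tcp_rot: [2.755, 1.51, 0.002]
force: [-0.2, 0.9, -1.6]
width: 0.0302
gripper_force: 59.9
```

```bash
python3 - <<'E'
from h import *
st(); to(.4636,.357,.048,-32.6)
s=get_state(); z=s["tool_pos"][2]+.012
p=imaging.read_camera("top");q=imaging.read_camera("scene")
for c in(q,p): print(rect(c,"drive_roller",z,.2))
u,v=proj(q,(.4655,.36,.06))[0].astype(int)
cv2.imwrite("pics/pl2.png",cv2.resize(q["pixels"][v-45:v+45,u-50:u+50],None,fx=6,fy=6,interpolation=2))
E
```

```text
{'time': 24.15, 'q': [0.465, 0.49, 1.657, 0.0, 0.994, 1.033], 'tool_pos': [0.465, 0.358, 0.057], 'tcp_rot': [2.755, 1.51, 0.002], 'force': [-0.19, 0.906, -1.602], 'width': 0.03, 'gripper_force': 59.886}
turn [0.001, -0.001, 0.001] shift cm [-0.15, -0.11, 0.86]
[(0.6, [464.7, 359.3], [97.8, 32.9], 54.2, 182, [462.4, 353.6])]
[(0.5, [453.4, 333.2], [33.1, 14.9], 24.9, 62, [453.2, 332.4])]
```

View pics/pl2.png

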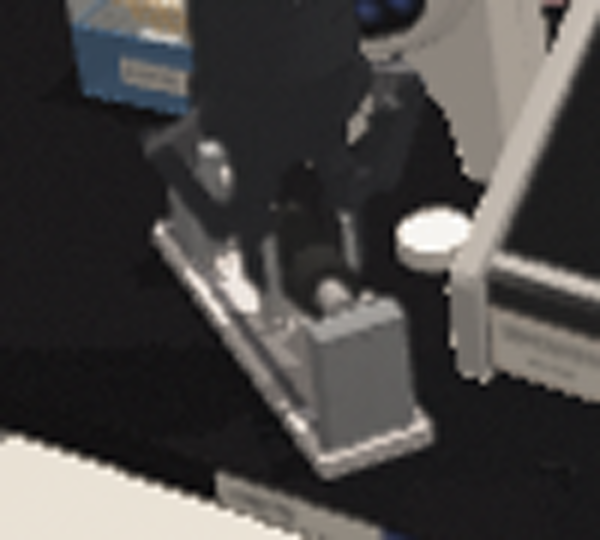

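The roller's near journal is entering the headstock-side saddle at crop (335,295), and there is no contact force yet.

Emit:
drive_tool([
  [[0, 0, 0, -0.1, -0.1, 0.2, 20], [0, 0, 0, -0.1, -0.1, 0.4, 20], [0, 0, 0, -0.1, -0.1, 0.6, 20], [0, 0, 0, -0.1, -0.1, 0.7, 20], [0, 0, 0, -0.1, -0.1, 0.7, 20]],
])

```text
time: 24.77
tool_pos: [0.4632, 0.357, 0.0484]
tcp_rot: [-2.755, -1.51, 0.001]
force: [0.6, 0.3, -0.4]
width: 0.03
gripper_force: 59.9
```

Emit:
drive_tool([
  [[0, 0, 0, 0, 0, 0.1, 20], [0, 0, 0, 0, 0, 0.2, 20], [0, 0, 0, 0, 0, 0.2, 20]],
])

```text
time: 25.02
tool_pos: [0.4636, 0.3572, 0.0478]
tcp_rot: [2.755, 1.51, 0.001]
force: [-2.2, -0.9, 5.2]
width: 0.03
gripper_force: 60.8
```

Emit:
drive_tool([
  [[0, 0, 0, 0, 0, 0, 56], [0, 0, 0, 0, 0, 0, 56], [0, 0, 0, 0, 0, 0, 56], [0, 0, 0, 0, 0, 0, 56], [0, 0, 0, 0, 0, 0, 56], [0, 0, 0, 0, 0, 0, 56], [0, 0, 0, 0, 0, -2, 56], [0, 0, 0, 0, 0, -4, 56], [0, 0, 0, 0, 0, -7, 56], [0, 0, 0, 0, 0, -10, 56], [0, 0, 0, 0, 0, -12, 60], [0, 0, 0, 0, 0, -12, 60]],
])

```text
time: 26.02
tool_pos: [0.4661, 0.3586, 0.1722]
tcp_rot: [2.754, 1.51, 0.015]
force: [1.0, 1.2, 0.1]
width: 0.0511
gripper_force: 0.0
```

```bash
python3 - <<'E'
from h import *
st(); to(.528,.4577,.15,-32.6)
p=imaging.read_camera("top");q=imaging.read_camera("scene")
print(rect(q,"drive_roller",.06,.2))
for n in("roller_a",):print(n,rect(q,n,.022),rect(p,n,.022))
u,v=proj(q,(.4655,.36,.06))[0].astype(int)
cv2.imwrite("pics/pl3.png",cv2.resize(q["pixels"][v-55:v+45,u-50:u+50],None,fx=6,fy=6,interpolation=2))
E
```

```text
{'time': 26.017, 'q': [0.466, 0.365, 1.535, 0.0, 1.233, 1.034], 'tool_pos': [0.466, 0.359, 0.172], 'tcp_rot': [2.754, 1.51, 0.015], 'force': [1.028, 1.21, 0.109], 'width': 0.051, 'gripper_force': 0.0}
turn [0.005, -0.008, 0.001] shift cm [11.67, -0.13, 2.31]
[(0.75, [465.5, 365.9], [87.0, 35.9], 56.4, 201, [464.5, 363.0]), (0.74, [398.9, 559.9], [55.8, 53.5], 26.3, 181, [398.4, 559.2])]
roller_a [(0.68, [603.1, -158.5], [79.4, 50.6], 87.0, 324, [602.5, -159.6])] [(0.68, [602.0, -160.8], [74.5, 30.1], -86.2, 267, [603.3, -160.7])]
```

View pics/pl3.png

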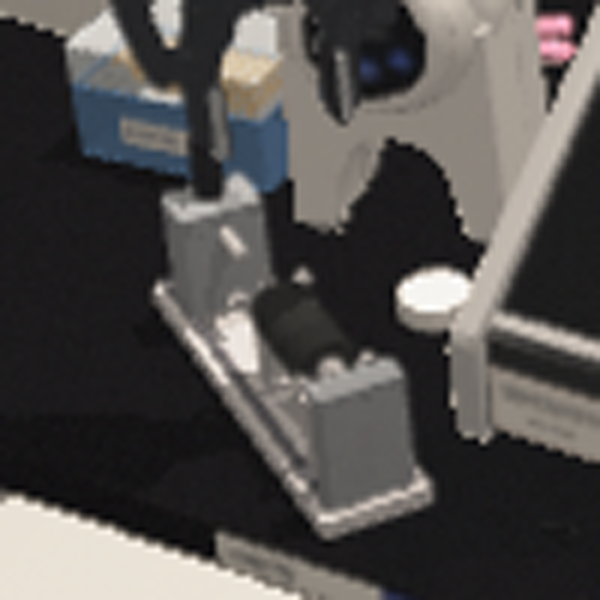

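The roller rests in both V saddles with its sleeve between them, crop (305,325). The tailstock is drawn back.

Emit:
drive_tool([
  [[0, 0, 0, 3.5, 0, 0, 60], [0, 0, 0, 7, 0, 0, 60], [0, 0, 0, 10, 0, 0, 60], [0, 0, 0, 11.5, -0.1, 1, 60], [0, 0, 0, 11.5, -0.1, 3, 60], [0, 0, 0, 11.5, -0.1, 5.5, 60], [0, 0, 0, 11.5, -0.1, 7.5, 60], [0, 0, 0, 11.5, -0.1, 8.4, 60], [0, 0, 0, 11.5, -0.1, 8.7, 60], [0, 0, 0, 11.5, -0.1, 8.7, 60]],
])

```text
time: 27.1
tool_pos: [0.5239, 0.4542, 0.0784]
tcp_rot: [2.755, 1.51, -0.004]
force: [-0.2, -0.2, 0.2]
width: 0.0515
gripper_force: 0.0
```

```bash
python3 -c "
from h import *
st(); to(.528,.4577,.085,-32.6)"
```

```text
{'time': 27.1, 'q': [0.554, 0.632, 1.335, -0.0, 1.177, 1.122], 'tool_pos': [0.524, 0.454, 0.078], 'tcp_rot': [2.755, 1.51, -0.004], 'force': [-0.208, -0.156, 0.211], 'width': 0.052, 'gripper_force': 0.0}
turn [-0.001, 0.002, 0.001] shift cm [0.52, 0.15, -0.66]
```

Emit:
drive_tool([
  [[0, 0, 0, 0.5, 0.1, -0.6, 60], [0, 0, 0, 0.5, 0.1, -0.6, 60], [0, 0, 0, 0.5, 0.1, -0.6, 0], [0, 0, 0, 0.5, 0.1, -0.6, 0], [0, 0, 0, 0.5, 0.1, -0.6, 0], [0, 0, 0, 0.5, 0.1, -0.6, 0], [0, 0, 0, 0.5, 0.1, -0.6, 0], [0, 0, 0, 0.5, 0.1, -0.6, 0], [0, 0, 0, 0.5, 0.1, -0.6, 0]],
])

```text
time: 27.85
tool_pos: [0.5285, 0.4584, 0.087]
tcp_rot: [2.755, 1.51, 0.003]
force: [0.0, -1.4, 5.3]
width: 0.0139
gripper_force: 58.4
```

Emit:
drive_tool([
  [[0, 0, 0, -0.3, 0, 0, 0], [0, 0, 0, -0.6, 0, 0, 0], [0, 0, 0, -0.9, 0, 0, 0], [0, 0, 0, -1.2, 0, 0, 0], [0, 0, 0, -1.5, 0, 0, 0], [0, 0, 0, -1.8, 0, 0, 0], [0, 0, 0, -2.1, 0, 0, 0], [0, 0, 0, -2.4, 0, 0, 0], [0, 0, 0, -2.7, 0, 0, 0], [0, 0, 0, -3, 0, 0, 0], [0, 0, 0, -3, 0, 0, 0]],
])

```text
time: 28.77
tool_pos: [0.5123, 0.4331, 0.087]
tcp_rot: [-2.755, -1.51, -0.003]
force: [1.3, 1.0, 6.8]
width: 0.0135
gripper_force: 58.7
```

Now slow steps while watching the force.

Emit:
drive_tool([
  [[0, 0, 0, -0.1, 0, 0, 0], [0, 0, 0, -0.2, 0, 0, 0], [0, 0, 0, -0.3, 0, 0, 0], [0, 0, 0, -0.4, 0, 0, 0], [0, 0, 0, -0.5, 0, 0, 0], [0, 0, 0, -0.5, 0, 0, 0]],
])

```text
time: 29.27
tool_pos: [0.51, 0.4295, 0.087]
tcp_rot: [-2.754, -1.51, -0.005]
force: [1.3, 2.3, 5.6]
width: 0.0139
gripper_force: 58.7
```

Emit:
drive_tool([
  [[0, 0, 0, -0.1, 0, 0, 0], [0, 0, 0, -0.2, 0, 0, 0], [0, 0, 0, -0.3, 0, 0, 0], [0, 0, 0, -0.3, 0, 0, 0]],
])

```text
time: 29.6
tool_pos: [0.5095, 0.4286, 0.087]
tcp_rot: [-2.753, -1.509, -0.011]
force: [4.6, 7.7, 2.2]
width: 0.014
gripper_force: 58.5
```

Emit:
drive_tool([
  [[0, 0, 0, -0.1, 0, 0, 0], [0, 0, 0, -0.2, 0, 0, 0], [0, 0, 0, -0.2, 0, 0, 0]],
])

```text
time: 29.85
tool_pos: [0.5094, 0.4285, 0.0871]
tcp_rot: [-2.752, -1.508, -0.016]
force: [8.5, 13.3, -1.8]
width: 0.0142
gripper_force: 58.6
```

```bash
python3 - <<'E'
from h import *
st()
q=imaging.read_camera("scene")
print(rect(q,"drive_roller",.06,.2))
u,v=proj(q,(.4655,.36,.06))[0].astype(int)
cv2.imwrite("pics/cl.png",cv2.resize(q["pixels"][v-45:v+45,u-50:u+50],None,fx=6,fy=6,interpolation=2))
E
```

```text
{'time': 29.85, 'q': [0.53, 0.571, 1.423, 0.004, 1.137, 1.097], 'tool_pos': [0.509, 0.428, 0.087], 'tcp_rot': [-2.752, -1.508, -0.016], 'force': [8.495, 13.324, -1.84], 'width': 0.014, 'gripper_force': 58.625}
[(0.65, [465.5, 365.1], [76.0, 31.6], 55.3, 152, [464.5, 363.0])]
```

View pics/cl.png

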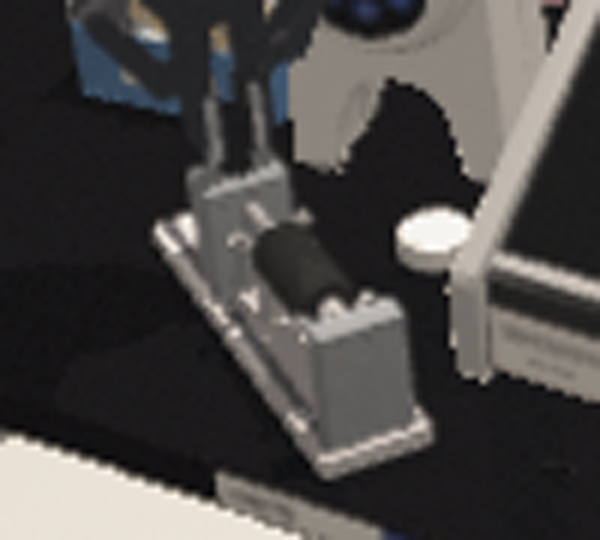

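The tailstock centre meets the roller's far journal, crop (265,215), and the contact is stiff: 16 N with no further travel. It is clamped, so I relax the push and let go.

Emit:
drive_tool([
  [[0, 0, 0, 0.15, 0, 0, 0], [0, 0, 0, 0.3, 0, 0, 0], [0, 0, 0, 0.3, 0, 0, 0], [0, 0, 0, 0.3, 0, 0, 0]],
])

```text
time: 30.28
tool_pos: [0.5095, 0.4287, 0.087]
tcp_rot: [-2.754, -1.51, -0.008]
force: [3.0, 4.8, 3.8]
width: 0.0138
gripper_force: 59.3
```

Emit:
drive_tool([
  [[0, 0, 0, 0.1, 0, 0, 0], [0, 0, 0, 0.1, 0, 0, 60], [0, 0, 0, 0.1, 0, 0, 60], [0, 0, 0, 0.1, 0, 0, 60], [0, 0, 0, 0.1, 0, 0, 60], [0, 0, 0, 0.1, 0, 0, 60], [0, 0, 0, 0.1, 0, -3, 60], [0, 0, 0, 0.1, 0, -6, 60], [0, 0, 0, 0.1, 0, -9, 60], [0, 0, 0, 0.1, 0, -12, 60], [0, 0, 0, -4, -1.4, -12, 60], [0, 0, 0, -8, -2.8, -12, 60]],
])

```text
time: 31.28
tool_pos: [0.4457, 0.3771, 0.2082]
tcp_rot: [-2.755, -1.51, -0.011]
force: [-1.4, 0.2, -0.1]
width: 0.0513
gripper_force: 0.0
```

Emit:
drive_tool([
  [[0, 0, 0, -4, -1, 0, 60], [0, 0, 0, -8, -2, 0, 60], [0, 0, 0, -8, -2, 0, 60], [0, 0, 0, -8, -2, 0, 60]],
])

```text
time: 31.62
tool_pos: [0.3812, 0.3181, 0.2058]
tcp_rot: [2.755, 1.509, -0.002]
force: [0.7, 0.9, -0.1]
width: 0.0514
gripper_force: 0.0
```

```bash
python3 - <<'E'
from h import *
st()
q=imaging.read_camera("scene");p=imaging.read_camera("top")
print(rect(q,"drive_roller",.06,.2),rect(p,"drive_roller",.06,.2))
for n in("roller_a",):print(n,rect(q,n,.022),rect(p,n,.022))
u,v=proj(q,(.4655,.36,.06))[0].astype(int)
a=cv2.resize(q["pixels"][v-45:v+45,u-35:u+35],None,fx=5.5,fy=5.5,interpolation=2)
b=cv2.resize(p["pixels"][180:270,380:450],(385,495),interpolation=2)
cv2.imwrite("pics/fin.png",np.hstack([a[:495],b]))
E
```

```text
{'time': 31.617, 'q': [0.47, 0.183, 1.698, -0.0, 1.262, 1.039], 'tool_pos': [0.381, 0.318, 0.206], 'tcp_rot': [2.755, 1.509, -0.002], 'force': [0.724, 0.918, -0.11], 'width': 0.051, 'gripper_force': 0.0}
[(0.52, [509.4, 429.5], [166.6, 50.7], 41.2, 352, [504.8, 429.3]), (0.5, [465.4, 364.1], [80.6, 32.1], 57.7, 166, [464.8, 362.6])] [(0.74, [465.8, 357.9], [85.4, 30.0], 59.8, 286, [465.5, 358.6])]
roller_a [(0.8, [463.1, -140.6], [79.9, 49.2], -89.3, 400, [462.6, -141.1])] [(0.65, [467.3, -142.7], [73.7, 32.7], -88.8, 330, [466.1, -142.1])]
```

View pics/fin.png

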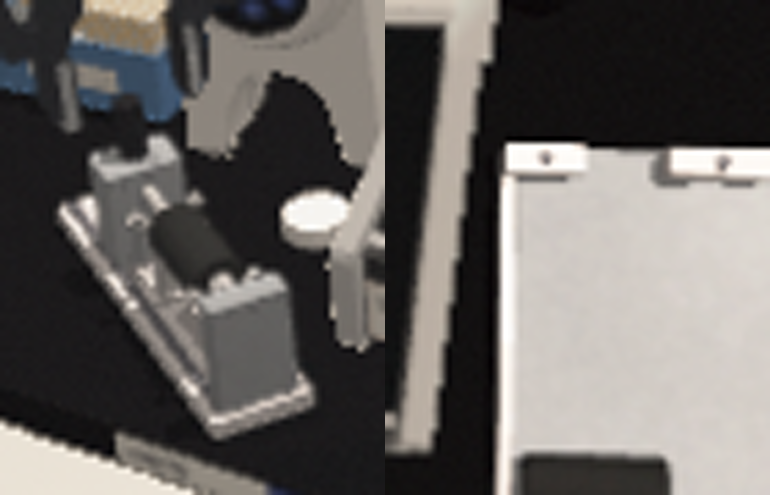

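The left panel shows the roller clamped between the centres. In the right panel, though, the plain roller has been knocked away from the rail, now at about (.465, −.142). I'll go back, slide it along its axis to face the notch, then roll it up again.

```bash
python3 - <<'E'
from h import *
to(.345,.26,.205,-90);to(.345,.08,.205,-90);to(.40,-.08,.205,-90)
E
```

```text
turn [0.0, -0.001, 1.003] shift cm [-7.2, -0.1, 0.08]
turn [0.0, -0.001, 1.003] shift cm [-22.38, 9.58, 0.08]
turn [0.0, -0.001, 1.003] shift cm [-32.91, 22.82, 0.08]
```

Emit:
drive_tool([
  [[0, 0, 0.1, -3.6, 0, 0, 60], [0, 0, 0.2, -7.2, -0.1, 0, 60], [0, 0, 0.3, -10.7, 2.1, 0, 60], [0, 0, 0.4, -14.2, 4.3, 0, 60], [0, 0, 0.5, -17.6, 6.5, 0, 100], [0, 0, 0.6, -20, 8, 0, 100], [0, 0, 0.7, -22.4, 9.6, 0, 100], [0, 0, 0.8, -24.8, 12.5, 0, 100], [0, 0, 0.9, -27, 15.5, 0, 100], [0, 0, 1.0, -30, 19, 0, 100], [0, 0, 1.0, -32.5, 22.5, 0, 100], [0, 0, 1.0, -32.9, 22.8, 0, 100]],
])

```text
time: 32.92
tool_pos: [0.4019, -0.0862, 0.2063]
tcp_rot: [3.138, -0.001, 0.004]
force: [0.3, 0.4, 0.1]
width: 0.0853
gripper_force: 0.0
```

```bash
python3 - <<'E'
from h import *
st();to(.466,-.141,.08,-90)
q=imaging.read_camera("scene");p=imaging.read_camera("top")
for n in("roller_a",):print(n,rect(q,n,.022),rect(p,n,.022))
E
```

```text
{'time': 32.917, 'q': [-0.483, 0.022, 1.881, -0.002, 1.236, 1.089], 'tool_pos': [0.402, -0.086, 0.206], 'tcp_rot': [3.138, -0.001, 0.004], 'force': [0.298, 0.389, 0.064], 'width': 0.085, 'gripper_force': 0.0}
turn [0.003, -0.002, -0.001] shift cm [6.38, 5.43, 12.66]
roller_a [(0.67, [462.6, -139.5], [78.1, 48.9], 89.4, 383, [462.2, -140.0])] [(0.64, [465.9, -144.1], [70.9, 24.5], -88.8, 221, [467.1, -139.3])]
```

Emit:
drive_tool([
  [[0, 0, 0, 2, 2, 3, 100], [0, 0, 0, 4.3, 4, 6, 100], [0, 0, 0, 6.3, 5.5, 9, 100], [0, 0, 0, 6.3, 5.5, 12, 100], [0, 0, 0, 6.3, 5.5, 12.6, 100], [0, 0, 0, 6.3, 5.5, 12.6, 100], [0, 0, 0, 6.3, 5.5, 12.6, 100]],
])

```text
time: 33.7
tool_pos: [0.4617, -0.1338, 0.0805]
tcp_rot: [-3.141, -0.008, 0.001]
force: [0.4, 0.4, -1.1]
width: 0.0853
gripper_force: 0.0
```

```bash
python3 - <<'E'
from h import *
st();to(.465,-.141,.006,-90)
q=imaging.read_camera("scene")
u,v=proj(q,(.465,-.141,.04))[0].astype(int)
cv2.imwrite("pics/z.png",cv2.resize(q["pixels"][v-45:v+45,u-50:u+50],None,fx=6,fy=6,interpolation=2))
E
```

```text
{'time': 33.7, 'q': [-0.515, 0.299, 1.895, 0.0, 0.948, 1.051], 'tool_pos': [0.462, -0.134, 0.081], 'tcp_rot': [-3.141, -0.008, 0.001], 'force': [0.402, 0.404, -1.104], 'width': 0.085, 'gripper_force': 0.0}
turn [-0.001, 0.001, 0.005] shift cm [0.34, 0.73, 7.45]
```

View pics/z.png

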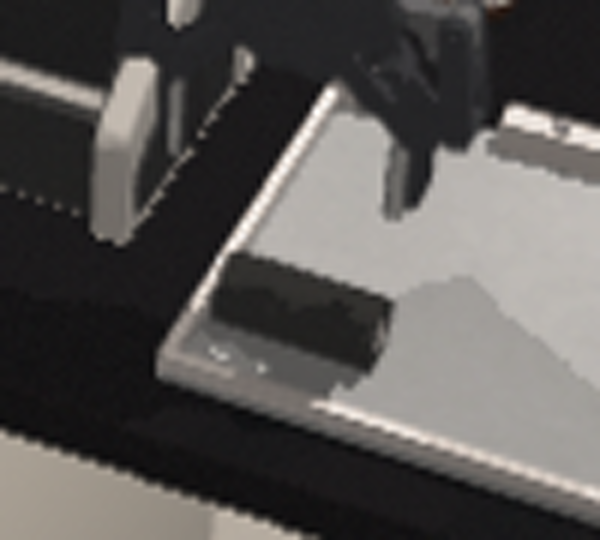

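The picture shows the plain roller, crop (300,310), close to the left side wall and the open fingers above on both sides of it.

Emit:
drive_tool([
  [[0, 0, 0, 0.3, 0.5, 2.5, 100], [0, 0, 0, 0.3, 0.5, 5, 100], [0, 0, 0, 0.3, 0.5, 6.5, 100], [0, 0, 0, 0.3, 0.5, 7.2, 100], [0, 0, 0, 0.3, 0.5, 7.3, 100], [0, 0, 0, 0.3, 0.5, 7.3, 100]],
])

```text
time: 34.25
tool_pos: [0.4657, -0.1404, 0.0082]
tcp_rot: [3.141, 0.005, 0.003]
force: [0.7, 0.2, -0.5]
width: 0.0856
gripper_force: 0.0
```

Emit:
drive_tool([
  [[0, 0, 0, 0, 0.3, 0, 100], [0, 0, 0, 0, 0.6, 0, 100], [0, 0, 0, 0, 0.9, 0, 100], [0, 0, 0, 0, 1.2, 0, 100], [0, 0, 0, 0, 1.5, 0, 100], [0, 0, 0, 0, 1.8, 0, 100], [0, 0, 0, 0, 2.1, 0, 100], [0, 0, 0, 0, 2.4, 0, 100], [0, 0, 0, 0, 2.4, 0, 100], [0, 0, 0, 0, 2.2, 0, 100], [0, 0, 0, 0, 2.0, 0, 100], [0, 0, 0, 0, 2.0, 0, 100]],
])

```text
time: 35.25
tool_pos: [0.4648, -0.1598, 0.0068]
tcp_rot: [-3.141, -0.005, 0.001]
force: [-0.1, -0.4, -0.3]
width: 0.0854
gripper_force: 0.0
```

Emit:
drive_tool([
  [[0, 0, 0, 0, 0, -1.5, 100], [0, 0, 0, 0, 0, -4, 100], [0, 0, 0, 0, 0, -7, 35], [0, 0, 0, -2, 0, -8, 35], [0, 0, 0, -4, 0, -8, 35], [0, 0, 0, -4, 0, -8, 35], [0, 0, 0, -4, 0, -8, 35]],
])

```text
time: 35.83
tool_pos: [0.4245, -0.1602, 0.0871]
tcp_rot: [3.141, 0.004, 0.001]
force: [-0.1, -0.4, -0.7]
width: 0.0298
gripper_force: 0.0
```

```bash
python3 - <<'E'
from h import *
st();to(.424,-.158,.019,-90)
q=imaging.read_camera("scene");p=imaging.read_camera("top")
for n in("roller_a",):print(n,rect(q,n,.022),rect(p,n,.022))
E
```

```text
{'time': 35.833, 'q': [-0.608, 0.246, 1.952, -0.0, 0.943, 0.961], 'tool_pos': [0.425, -0.16, 0.087], 'tcp_rot': [3.141, 0.004, 0.001], 'force': [-0.078, -0.428, -0.663], 'width': 0.03, 'gripper_force': 0.0}
turn [0.0, -0.0, 0.002] shift cm [-0.05, -0.22, 6.81]
roller_a [(0.88, [461.9, -156.7], [72.5, 39.2], 88.7, 290, [462.3, -156.9])] [(0.55, [467.6, -157.6], [76.3, 32.7], -88.8, 317, [466.1, -156.3])]
```

Emit:
drive_tool([
  [[0, 0, 0, 0, -0.2, 3, 35], [0, 0, 0, 0, -0.2, 5.5, 35], [0, 0, 0, 0, -0.2, 6.6, 35], [0, 0, 0, 0, -0.2, 6.7, 35], [0, 0, 0, 0.8, -0.2, 6.7, 35], [0, 0, 0, 1.6, -0.2, 6.7, 35], [0, 0, 0, 2.4, -0.2, 6.7, 35], [0, 0, 0, 3.2, -0.2, 6.8, 35], [0, 0, 0, 4, -0.2, 7.2, 35], [0, 0, 0, 5, -0.2, 7.5, 35], [0, 0, 0, 6, -0.2, 7.5, 35], [0, 0, 0, 7, -0.2, 7.5, 35]],
])

```text
time: 37.03
tool_pos: [0.496, -0.1581, 0.0117]
tcp_rot: [-3.141, -0.005, 0.0]
force: [0.4, -0.2, 1.2]
width: 0.03
gripper_force: 0.2
```

```bash
python3 - <<'E'
from h import *
st();to(.577,-.158,.011,-90)
E
```

```text
{'time': 37.033, 'q': [-0.523, 0.462, 1.859, 0.0, 0.821, 1.045], 'tool_pos': [0.496, -0.158, 0.012], 'tcp_rot': [-3.141, -0.005, 0.0], 'force': [0.353, -0.197, 1.21], 'width': 0.03, 'gripper_force': 0.161}
turn [-0.0, 0.0, 0.003] shift cm [8.1, 0.02, 0.07]
```

Emit:
drive_tool([
  [[0, 0, 0, 1, 0, 0, 35], [0, 0, 0, 2, 0, 0, 35], [0, 0, 0, 3, 0, 0, 35], [0, 0, 0, 4, 0, 0, 35], [0, 0, 0, 5, 0, 0, 35], [0, 0, 0, 6, 0, 0, 35], [0, 0, 0, 6.8, 0, 0, 35], [0, 0, 0, 7.3, 0, 0, 35], [0, 0, 0, 7.6, 0, 0, 35], [0, 0, 0, 7.9, 0, 0, 35], [0, 0, 0, 8.1, 0, 0, 35], [0, 0, 0, 8.1, 0, 0, 35]],
])

```text
time: 38.03
tool_pos: [0.5761, -0.158, 0.0119]
tcp_rot: [3.142, 0.005, -0.0]
force: [-0.9, -0.1, 0.6]
width: 0.03
gripper_force: 0.0
```

Emit:
drive_tool([
  [[0, 0, 0, -1.5, 0, 0, 35], [0, 0, 0, -3, 0, 0, 35], [0, 0, 0, -4.5, 0, -4, 35], [0, 0, 0, -7, 0, -7, 35], [0, 0, 0, -10, 0, -10, 35], [0, 0, 0, -13, 0, -13, 35], [0, 0, 0, -16, 1, -16, 35], [0, 0, 0, -19, 1, -18, 35], [0, 0, 0, -20, 0, -19, 35], [0, 0, 0, -20, -4, -19, 35], [0, 0, 0, -20, -8, -19, 35], [0, 0, 0, -20, -8, -19, 35]],
])

```text
time: 39.03
tool_pos: [0.3738, -0.0729, 0.202]
tcp_rot: [-3.138, -0.009, 0.0]
force: [-0.7, 0.6, -0.5]
width: 0.0301
gripper_force: 0.0
```

```bash
python3 - <<'E'
from h import *
st()
for i in range(2):
    q=imaging.read_camera("scene");p=imaging.read_camera("top")
    print(rect(q,"roller_a",.022),rect(p,"roller_a",.022))
print(rect(q,"drive_roller",.06,.4),rect(p,"drive_roller",.06,.4))
a=cv2.resize(q["pixels"][220:340,340:540],(400,240),interpolation=2);b=bev(p,(.54,-.25),.022,(240,320),1000)
C=(.4655,.36); c=bev(p,(.485,.39),.06,(240,360),1300)
u,v=proj(q,(.4655,.36,.06))[0].astype(int); d=cv2.resize(q["pixels"][v-40:v+40,u-60:u+60],(360,240),interpolation=2)
cv2.imwrite("pics/f2.png",np.vstack([np.hstack([a,b]),np.hstack([c,d])]))
E
```

```text
{'time': 39.033, 'q': [-0.49, -0.031, 1.943, 0.003, 1.23, 1.073], 'tool_pos': [0.374, -0.073, 0.202], 'tcp_rot': [-3.138, -0.009, 0.0], 'force': [-0.723, 0.612, -0.474], 'width': 0.03, 'gripper_force': 0.0}
[(0.55, [602.9, -155.1], [76.8, 46.4], 89.0, 291, [602.6, -156.1])] [(0.56, [605.8, -155.3], [68.7, 30.3], -88.9, 274, [604.8, -153.4])]
[(0.81, [602.2, -154.6], [75.3, 50.6], -89.9, 315, [602.6, -155.6])] [(0.7, [605.9, -156.7], [71.4, 30.3], -88.9, 308, [605.3, -155.9]), (0.48, [527.8, -248.0], [313.5, 213.8], 89.7, 8574, [524.2, -252.0])]
[(0.72, [466.2, 368.1], [82.7, 32.5], 54.4, 173, [465.5, 366.4])] [(0.86, [463.7, 357.9], [87.6, 29.4], 57.7, 312, [463.4, 357.1])]
```

```bash
python3 -c "
from h import *
print(r.hand_in())"
```

```text
the job is handed in; nothing more can be done
None
```

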